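Load wet resin coasters under a tilted UV curing lamp

TASK

Tip the UV curing lamp back on its rear edge, without lifting it off its plate, until it leans by itself on the padded rail behind it; then use the pink-handled lifter to carry every wet resin coaster on the bench, one by one and level, in under the lamp's raised front and set each on the steel plate where the lamp will cover it (never touch a coaster with the fingers, the resin is wet). Lay the lifter back on its grey mat, let the lamp down gently over the coasters so that it sits flat on its plate, and press its green start button. Do not disturb the other things on the bench.

Things in the scene. Friction and masses are not known exactly. Their poses are not given: they have to be found in the camera images.
- station: Fixed curing station: a steel plate 200 (x) x 350 (y) x 3 mm thick on the bench, and behind it a black rubber rail, 16 mm thick, along y, centred 133 mm in +x of the plate's centre, 55 mm above the bench. Origin: centre of the plate's underside, on the bench; x points to the back, away from the robot, z up. The lamp stands centred on the plate.
- lamp: UV curing lamp, 0.85 kg: loose white bottomless hood, outside 130 (x) x 304 (y) x 120 mm high, inside 120 x 294 x 98 mm, orange see-through front (its -x side). Origin: centre of the open underside; x towards its back, z up. Tipped back about its rear lower edge it balances at about 0.6 rad and leans by itself on the rail at about 0.82 rad, its front lower edge then 95 mm up.
- lamp_handle (a point): Middle of the lamp's handle: a round black bar 12 mm thick, 100 mm long, along the lamp's y, with a post at each end; 45 mm above the lamp's top, at (-50, 0, 165) mm in the lamp's frame. It may turn in the grip as the lamp tips.
- lamp_rear_edge (a point): Middle of the lamp's rear lower edge, about which it tips: at (65, 0, 0) mm in the lamp's frame.
- start (a joint): The lamp's green start button, 30 mm across, on the lamp's top: 0 released, 0.006 m fully pressed (5 N), springs back. Pressed straight down when the lamp sits flat.
- start_top (a point): Centre of the start button's upper face, on the lamp's top at its -y end, about (20, -90) mm in the lamp's frame.
- lifter: Cranked lifter, 0.1 kg: flat steel blade 70 (x) x 40 (y) x 2.5 mm, a steep neck at its rear (-x) end, and a level pink handle 18 mm wide, 24 mm high, from x = -135 to -50 mm, its centre line 68 mm above the blade's underside. Origin: centre of the blade's underside; x points to the blade's tip, z up. It stands by itself on its blade.
- lifter_grip (a point): Point in the lifter's handle at (-70, 0, 68) mm in the lifter's frame, a good place to pinch it across (along the lifter's y) from above.
- lifter_mat: Dark grey mat 250 (x) x 75 (y) mm, under 1 mm thick, flat on the bench (nothing to bump into): the lifter's place. Origin: its centre.
- tile1: Square coaster (blue tile, blue resin) topped with wet resin, 76 x 76 mm, 90 g: a 6 mm slab on four round rubber feet, 9 mm across, 10 mm high, centred at (+-32, +-32) mm, so that a blade passes between them under the slab from any of its four sides. Origin: centre of the underside of the feet, z up; top at 16.5 mm. Absent in some starts.
- tile2: Square coaster (terracotta tile, orange resin) topped with wet resin, 76 x 76 mm, 90 g: a 6 mm slab on four round rubber feet, 9 mm across, 10 mm high, centred at (+-32, +-32) mm, so that a blade passes between them under the slab from any of its four sides. Origin: centre of the underside of the feet, z up; top at 16.5 mm. Absent in some starts.
- tile3: Square coaster (white tile, pale pink resin) topped with wet resin, 76 x 76 mm, 90 g: a 6 mm slab on four round rubber feet, 9 mm across, 10 mm high, centred at (+-32, +-32) mm, so that a blade passes between them under the slab from any of its four sides. Origin: centre of the underside of the feet, z up; top at 16.5 mm. Absent in some starts.
- pliers1: Pliers with pink handles, lying flat, 14 mm high, 150 mm long; a bystander, leave it alone. Origin: under its middle.
- pliers2: Second pliers with pink handles, lying flat, 14 mm high, 150 mm long; a bystander, leave it alone. Origin: under its middle.
- spool1: Flat reel of gold wire, 68 mm across, 18 mm high; a bystander, leave it alone. Origin: under its middle.
- spool2: Flat reel of silver wire, 68 mm across, 18 mm high; a bystander, leave it alone. Origin: under its middle.
- drink_bottle: White drink bottle, 68 mm across, 160 mm high; a bystander, leave it alone. Origin: under its middle.
- mixing_cup: Clear mixing cup, 64 mm across, 60 mm high; a bystander, leave it alone. Origin: under its middle.
Not all that is in view belongs to the job. Several things look just like the tile2: the one meant starts farthest from the robot's base.

How it is judged:
On the way, in this order (a step that is already met when the one before it is completed fails the run):
1. the lamp leans back on its rail by itself, its rear edge still on the plate, let go (angle between lamp's own z axis and vertical between 0.65 and 1.05 rad and height (world z) of lamp_rear_edge below 0.02 m and contact force between the fingers and lamp below 0.3 N and linear speed of lamp below 0.03 m/s), for 0.3 s.
2. every coaster stands on the steel plate under the leaning lamp, face up (angle between lamp's own z axis and vertical between 0.65 and 1.05 rad and height (world z) of lamp_rear_edge below 0.02 m and x of tile1 in the frame of station between -0.05 and 0.05 m and y of tile1 in the frame of station between -0.13 and 0.13 m and height (world z) of each of tile1, tile2, tile3 below 0.01 m and angle between each of tile1, tile2, tile3's own z axis and vertical below 0.08 rad and x of tile2 in the frame of station between -0.05 and 0.05 m and y of tile2 in the frame of station between -0.13 and 0.13 m and x of tile3 in the frame of station between -0.05 and 0.05 m and y of tile3 in the frame of station between -0.13 and 0.13 m), for 0.3 s.
3. the lamp is let down flat over the coasters (angle between lamp's own z axis and vertical below 0.03 rad and x of lamp in the frame of station between -0.04 and 0.04 m and y of lamp in the frame of station between -0.03 and 0.03 m), for 0.2 s.
4. the start button is pressed with the lamp down (all of step 3 and value of joint start above 0.004 m), for 0.1 s.
At the end, for the whole second after the job is handed in: The lamp sits flat (0.03 rad), at rest, centred on its plate within 40 mm (x) and 30 mm (y); every coaster present stands face up and level (0.08 rad) on the plate inside the lamp; the lifter lies released on its blade, at rest, the middle of the blade on the grey mat (all of step 3 and linear speed of each of lamp, lifter below 0.02 m/s and x of tile1 in the frame of lamp between -0.035 and 0.035 m and y of tile1 in the frame of lamp between -0.115 and 0.115 m and height (world z) of each of tile1, tile2, tile3 below 0.01 m and angle between each of tile1, tile2, tile3, lifter's own z axis and vertical below 0.08 rad and x of tile2 in the frame of lamp between -0.035 and 0.035 m and y of tile2 in the frame of lamp between -0.115 and 0.115 m and x of tile3 in the frame of lamp between -0.035 and 0.035 m and y of tile3 in the frame of lamp between -0.115 and 0.115 m and x of lifter in the frame of lifter_mat between -0.1 and 0.1 m and y of lifter in the frame of lifter_mat between -0.0375 and 0.0375 m and height (world z) of lifter below 0.008 m); the robot touches nothing.
It fails at once if the fingers touch a coaster (contact force between the fingers and tile1 above 0.3 N or contact force between the fingers and tile2 above 0.3 N or contact force between the fingers and tile3 above 0.3 N).
It fails at once if a coaster is tipped by more than 0.4 rad (the wet resin would run) (angle between any of tile1, tile2, tile3's own z axis and vertical above 0.4 rad).
It fails at once if the lamp's rear edge is lifted off the plate by more than 25 mm (height (world z) of lamp_rear_edge above 0.028 m).
It fails at once if the lamp is dropped or slammed (turning faster than 2.5 rad/s) (angular speed of lamp above 2.5 rad/s).
It fails at once if another thing on the bench is moved by more than 30 mm (distance of any of pliers1, pliers2, spool1, spool2, drink_bottle, mixing_cup from where it was at the start of the episode above 0.03 m).
Of tile1, tile2, tile3 only 2 to 3 are there at a start; the rules pass over those that are not, and their reading is None.
At some moment in a run one of lifter, tile1, tile2, tile3 may be knocked a few centimetres aside while the robot is not near it.
It also fails if it takes over 210 s, if anything falls off the work surface, if the arm or the gripper's body presses on something with over 40 N, if the wrist force passes 120 N, or if a joint passes its speed limit or range.

ROBOT

A 7-joint arm with a two-finger parallel gripper is mounted at the origin on the work surface. World frame = base frame: x ahead of the robot, y to its left, z up, the work surface at z = 0. Lengths are in m, angles in rad, forces in N, time in s.
With the tool pointing down it reaches from about 0.4 to 0.85 m from the base axis. Payload 10.4 kg.
Tool frame: the origin (TCP) lies on the centre line of the jaws, within the pads' length; the fingertips stand 14 mm ahead of it and the grasp point (between the pads) lies 5 mm behind it (finger_overhang is the distance from the TCP to the fingertips, in m); z points along the fingers, y is the line along which they close (so a half turn about z gives the same grasp; the last joint's range is limited). The gripper opens to 85 mm and grips with 20 to 120 N. Pads are 22 mm wide; open, the fingers measure 114 mm over their backs; the gripper's body (76 mm by 85 mm) begins 54 mm behind the grasp point. The pads swing forward as they close: fully open they stand 13 mm farther back than shut.
Start: joints at [1.322, 0.332, -0.065, 1.46, 0.022, 1.35, -0.088], TCP at [0.14, -0.609, 0.245] pointing down, gripper open.
Joint ranges: [-2.6, 2.6], [-0.5, 2.12], [-1.47, 1.34], [0.16, 2.42], [-1.27, 4.41], [0.06, 2.06], [-2.6, 2.6]. Speed limits (rad/s): [2.22, 2.22, 2.79, 2.79, 3.14, 3.14, 3.14].

INTERFACE

Orientations are given as a rotation vector (axis times angle).
In Python, from station import * gives the robot as it stands.
- The arm moves only by the shell command python3 -m jog 'ROWS' [FORCE]. ROWS is a JSON object of lists of equal length, an entry for each row: "dr": the turn, a rotation vector about the tool's x, y, z in rad, a list of three; "travel": the shift along the tool's x, y, z in mm, a list of three; "gripper": the closure, from 0 (fully open) to 1 (shut). In form: {"dr": [[wx, wy, wz], ...], "travel": [[tx, ty, tz], ...], "gripper": [gripper, ...]}. A call has 1 to 10 rows; each row shifts and turns the commanded pose from where the row before left it, along the tool's axes as they then stand; what a row does not reach is not made up. A row lasts 1/10 s, in which the tool goes at most 50 mm and 8.59 degrees, less where a joint would pass 70% of its speed; a pose out of reach is approached as far as the arm can. A call is refused whole if a number of a shift passes 50 or a number of a turn 0.15, either way. A call with a gripper value outside its range is refused whole. The fingers move at their own pace and stop on an object; FORCE is the grip in N (left out, the last holds). Time passes only in rows, so rows that do not move let the fingers close. It gives the time, the measured TCP pose, the force, the opening and the grip force at its end, in the units of the state.
- observe(): the state, without advancing time (a new reading comes with each control period).
- camera(name): name is "scene" or "side" or "wrist"; returns a dict with "img" (480x640x3 uint8, blue, green, red), "depth" (480x640 float32, m along the optical axis (not along the pixel's ray), 0 where there is no reading), "K" (3x3 intrinsics, pixels), "k1" (the pictures are not rectified: a ray, as slopes to the right and down, at radius r is drawn at 1 + k1 r^2 times it, then the intrinsics apply), "origin" and "rotation" of the camera in the world; the wrist camera has in their place "T_tool_cam" (4x4, takes a point from camera to tool coordinates, whose origin is the TCP and whose axes are the flange's). Camera axes: x right, y up, looking along -z (the intrinsics and any distortion apply to the point x, -y, -z); pixel columns grow to the right and rows downward; lengths in m; the calibration is good to about 2 mm. A picture is of the moment at which its call begins: read the wrist's pose just before it.
- hand_in(): hands the job in; it is judged then, once.
Trained networks look in a picture, given as the dict that the camera call returned (one of the last four; its "shot" number tells which), for a name from the list of things; names that differ only in an ending like _2 or _b are one class to them, and where a whole thing is asked for, a point or a joint stands for the part that bears it (a point fixed in the world has none). Each returns a list of dicts, best first, with "p" (0 to 1); they miss things now and then, are a little off and sometimes report something else, mostly with a low value. They report only what shows in the picture. A call takes as long as a camera call. They do not tell look-alikes from the thing itself.
- search_frame(picture, query): "rect" ([left, top, right, bottom] as shares, 0 to 1, of the picture: columns of its width, rows of its height, round what is visible of it).
- masks_of(picture, query): "mask" (480x640 bool, what is visible of it) and "rect" ([left, top, right, bottom] as shares, 0 to 1, of the picture: columns of its width, rows of its height, round what is visible of it).
- place_of(picture, query): "position" ([row, column] as shares, 0 to 1, of the picture: columns of its width, rows of its height: a listed point, or the origin of a listed thing).
The state is a dict: "clock": time; "joint_positions": joint angles; "qvel": joint speeds; "tau": joint torques, N m; "tcp_pos": TCP position; "tool_rot": TCP orientation; "ft_force": force on the tool from outside, world axes, zero at the start; "ft_torque": the same for the moment, N m; "opening": opening from 0.0 (shut) to 1.0 (fully open); "grasp_force": force on a finger pad.
Only numpy, scipy, OpenCV 4.12 (cv2) and the standard library are available. Lean on these libraries where they do the work, as an engineer would, in place of code of your own. Each camera call takes 0.05 s, during which the arm holds its last target. There are 200 camera calls.

## Working session

There is one attempt and no reset: what is moved stays moved. The work goes in short steps, Python scripts to look and compute and a shell command to move; the robot and the scene stay as the last step left them, time stands still between calls to the robot, and variables do not carry over. Pictures are saved under pics/ and viewed, at most 14 in all, crops included, and the job is handed in when it is done.

```bash
mkdir -p pics; ls; cat > h.py <<'E'
import numpy as np, cv2
from scipy.spatial.transform import Rotation as R
from station import *
def campose(c, st):
    if "T_tool_cam" in c:
        T=np.eye(4);T[:3,:3]=R.from_rotvec(st["tool_rot"]).as_matrix();T[:3,3]=st["tcp_pos"]
        T=T@np.array(c["T_tool_cam"]);return T[:3,3],T[:3,:3]
    return np.array(c["origin"]),np.array(c["rotation"])
def rays(c,uv):
    K=np.array(c["K"]);uv=np.atleast_2d(uv).astype(float)
    d=np.array([c["k1"],0,0,0,0],float)
    # drawn = p*(1+k1 r^2)
    return cv2.undistortPoints(uv.reshape(-1,1,2),K,d).reshape(-1,2)
def onplane(c,st,uv,z):
    o,M=campose(c,st);p=rays(c,uv);d=np.c_[p[:,0],-p[:,1],-np.ones(len(p))]@M.T
    return o+d*((z-o[2])/d[:,2])[:,None]
def cloud(c,st,mask):
    v,u=np.nonzero(mask&(c["depth"]>0));o,M=campose(c,st);p=rays(c,np.c_[u,v]);z=c["depth"][v,u]
    return o+(np.c_[p[:,0],-p[:,1],-np.ones(len(p))]*z[:,None])@M.T
def proj(c,st,P):
    o,M=campose(c,st);q=(np.atleast_2d(P)-o)@M;x=q[:,0]/-q[:,2];y=-q[:,1]/-q[:,2]
    f=1+c["k1"]*(x*x+y*y);K=np.array(c["K"]);return np.c_[K[0,0]*x*f+K[0,2],K[1,1]*y*f+K[1,2]]
E
python3 - <<'E'
from h import *
st=observe();print({k:np.round(v,3) for k,v in st.items()})
for n in ["scene","side"]:
    st=observe();c=camera(n);cv2.imwrite(f"pics/{n}0.png",c["img"]);print(n,np.round(c["origin"],3),c["k1"])
    for q in ["lamp","lifter","tile1","tile2","tile3","lifter_mat","station","pliers1","spool1","drink_bottle","mixing_cup"]:
        for m in masks_of(c,q):
            if m["p"]<0.3: continue
            P=cloud(c,st,m["mask"])
            if len(P)<10: continue
            print(q,round(m["p"],2),(np.array(m["rect"])*[640,480,640,480]).astype(int),np.round(np.median(P,0),3),"lo",np.round(np.percentile(P,2,axis=0),3),"hi",np.round(np.percentile(P,98,axis=0),3))
    for q in ["lamp_handle","lamp_rear_edge","start_top","lifter_grip","lifter","station"]:
        for m in place_of(c,q)[:2]: print(q,round(m["p"],2),np.round(np.array(m["position"])*[480,640]))
E
```

```text
pics
{'clock': np.float64(0.0), 'joint_positions': array([ 1.322,  0.333, -0.065,  1.461,  0.022,  1.35 , -0.089]), 'qvel': array([-0.001,  0.001,  0.   , -0.002, -0.001,  0.001,  0.   ]), 'tau': array([-1.0000e-03, -6.2545e+01,  4.9000e-02, -3.9161e+01,  1.6000e-02,
        1.0000e-02,  0.0000e+00]), 'tcp_pos': array([ 0.14 , -0.609,  0.245]), 'tool_rot': array([-3.12 , -0.354,  0.   ]), 'ft_force': array([ 0.796,  0.303, -0.568]), 'ft_torque': array([-0.01 ,  0.076, -0.047]), 'grasp_force': np.float64(0.0), 'opening': np.float64(1.001)}
scene [ 1.343 -0.978  1.022] -0.18004367889585304Traceback (most recent call last):
  File "<stdin>", line 8, in <module>
  File "h.py", line 19, in cloud
    return o+(np.c_[p[:,0],-p[:,1],-np.ones(len(p))]*z[:,None])@M.T
           ~^~~~~~~~~~~~~~~~~~~~~~~~~~~~~~~~~~~~~~~~~~~~~~~~~~~~~~~
ValueError: operands could not be broadcast together with shapes (3,) (6566,)
```

```bash
sed -i 's/return np.array(c\["origin"\]),np.array(c\["rotation"\])/M=np.array(c["rotation"]);return np.array(c["origin"]),(R.from_rotvec(M).as_matrix() if M.size==3 else M)/' h.py
cat > look.py <<'E'
from h import *
import sys
for n in sys.argv[2].split(","):
    st=observe();c=camera(n);cv2.imwrite(f"pics/{n}{sys.argv[1]}.png",c["img"]);print(n)
    for q in sys.argv[3].split(","):
        for m in masks_of(c,q):
            if m["p"]<0.3: continue
            P=cloud(c,st,m["mask"])
            if len(P)<10: continue
            print(q,round(m["p"],2),(np.array(m["rect"])*[640,480,640,480]).astype(int),np.round(np.median(P,0),3),"lo",np.round(np.percentile(P,2,axis=0),3),"hi",np.round(np.percentile(P,98,axis=0),3))
    for q in sys.argv[4].split(",") if len(sys.argv)>4 else []:
        for m in place_of(c,q)[:2]: print(q,round(m["p"],2),np.round(np.array(m["position"])*[480,640]))
E
python3 look.py 0 scene,side lamp,lifter,tile1,tile2,tile3,lifter_mat,station,pliers1,spool1,drink_bottle,mixing_cup lamp_handle,start_top,lifter_grip,lifter,station
```

```text
scene
lamp 0.79 [342 182 444 282] [0.617 0.126 0.118] lo [0.523 0.026 0.005] hi [0.662 0.331 0.16 ]
lamp 0.45 [196 332 243 363] [ 0.553 -0.422  0.017] lo [ 0.515 -0.458  0.002] hi [ 0.588 -0.377  0.022]
lifter 0.94 [282 244 339 294] [ 0.52  -0.092  0.034] lo [ 0.436 -0.106 -0.001] hi [ 0.596 -0.05   0.083]
lifter 0.73 [332 223 469 296] [0.681 0.1   0.004] lo [ 0.501  0.01  -0.002] hi [0.744 0.347 0.065]
tile1 0.85 [180 271 211 295] [ 0.323 -0.317  0.017] lo [ 0.276 -0.362  0.003] hi [ 0.367 -0.272  0.022]
tile1 0.78 [256 319 299 358] [ 0.62  -0.31   0.017] lo [ 0.577 -0.346  0.001] hi [ 0.654 -0.267  0.022]
tile1 0.66 [105 300 142 332] [ 0.295 -0.515  0.017] lo [ 0.255 -0.555  0.01 ] hi [ 0.335 -0.476  0.022]
tile1 0.64 [278 286 318 317] [ 0.568 -0.187  0.016] lo [ 0.522 -0.227  0.002] hi [ 0.607 -0.145  0.021]
tile1 0.59 [197 333 244 368] [ 0.554 -0.423  0.017] lo [ 0.515 -0.458  0.002] hi [ 0.588 -0.376  0.022]
tile2 0.85 [180 271 211 295] [ 0.323 -0.317  0.017] lo [ 0.276 -0.362  0.003] hi [ 0.367 -0.272  0.022]
tile2 0.78 [256 319 299 358] [ 0.62  -0.31   0.017] lo [ 0.577 -0.346
[... 3919 characters left out ...]
8] [0.402 0.398 0.019] lo [0.371 0.361 0.001] hi [0.434 0.423 0.022]
spool1 0.69 [223 240 244 262] [ 0.737 -0.086  0.018] lo [ 0.707 -0.126 -0.   ] hi [ 0.768 -0.062  0.024]
drink_bottle 0.92 [210 370 252 450] [0.576 0.485 0.098] lo [0.551 0.454 0.01 ] hi [0.609 0.498 0.162]
drink_bottle 0.35 [220 246 298 380] [0.579 0.261 0.123] lo [0.517 0.041 0.009] hi [0.652 0.339 0.17 ]
mixing_cup 0.92 [326 165 347 187] [ 0.508 -0.498  0.043] lo [ 0.481 -0.547  0.006] hi [ 0.536 -0.483  0.062]
lamp_handle 0.68 [273. 288.]
lamp_handle 0.52 [196. 314.]
start_top 0.65 [254. 258.]
start_top 0.33 [327. 263.]
lifter_grip 0.7 [242. 319.]
lifter 0.91 [259. 293.]
station 0.73 [249. 235.]
station 0.37 [263. 303.]
```

View pics/scene0.png

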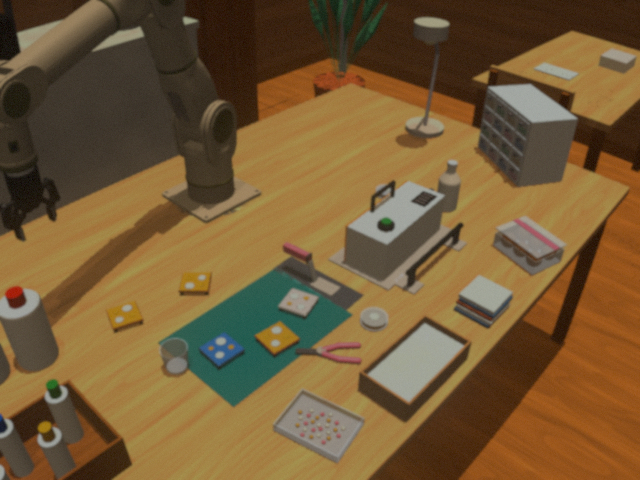

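View pics/side0.png

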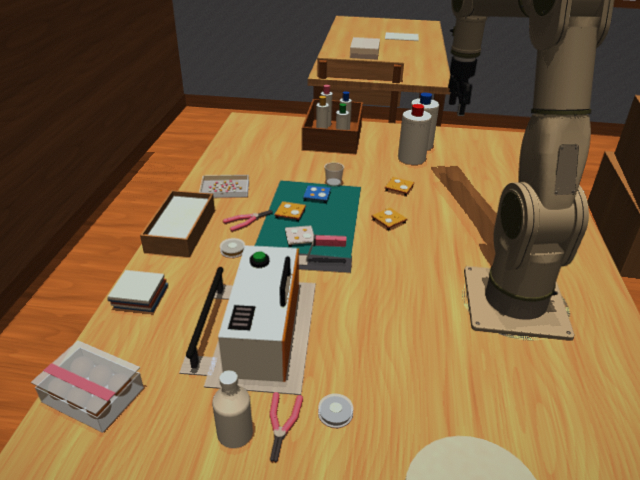

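The two overview pictures show the lamp with its black handle (scene 380,190), the lifter on its mat (scene 310,265), and the white (298,302), orange (277,338) and blue (221,348) coasters. Two orange decoys lie nearer the base. All three coasters are present. I take tile2 to be the orange one at about (0.62, -0.30). Next I'll work out yaws and the first moves.

```bash
cat > rects.py <<'E'
from h import *
def rect(P,zlo,zhi):
    P=P[(P[:,2]>zlo)&(P[:,2]<zhi)]
    (cx,cy),(w,h),a=cv2.minAreaRect((P[:,:2]*1000).astype(np.float32))
    return np.round([cx,cy,w,h,a],1),len(P)
def delta(pos,yaw):
    "tool-frame turn then shift (mm) to reach pos with tool x at world yaw, z down"
    st=observe();A=R.from_rotvec(st["tool_rot"]);B=R.from_euler("z",yaw)*R.from_euler("x",np.pi)
    print("t",round(float(st["clock"]),1),"at",np.round(st["tcp_pos"],4),"turn",np.round((A.inv()*B).as_rotvec(),3),"then shift",np.round(B.inv().apply(np.array(pos)-st["tcp_pos"])*1000,1))
E
python3 - <<'E'
from rects import *
for n in ["scene","side"]:
    st=observe();c=camera(n)
    for q,lo,hi in [("lamp",.11,.13),("tile1",.010,.023),("lifter",.055,.09),("lifter_mat",-.01,.01),("lamp_handle",.15,.19),("start_top",.12,.14)]:
        for m in masks_of(c,q):
            if m["p"]<0.5: continue
            P=cloud(c,st,m["mask"])
            try: print(n,q,round(m["p"],2),*rect(P,lo,hi))
            except Exception as e: pass
    for q,z in [("lamp_handle",.168),("start_top",.125),("lifter_grip",.068),("lifter",0)]:
        for m in place_of(c,q)[:1]: print(q,m["p"],np.round(onplane(c,st,np.array(m["position"])[::-1]*[640,480],z),4))
E
```

```text
scene lamp 0.8 [588.4 181.5 137.  317.    3.6] 3092
scene tile1 0.92 [ 566.3 -184.7   77.3   81.1   17.8] 641
scene tile1 0.92 [ 319.7 -315.1   76.4   80.6   43.3] 602
scene tile1 0.84 [ 616.4 -306.9   78.    79.1   82.3] 793
scene tile1 0.67 [ 293.5 -515.7   76.7   80.5   71.1] 692
scene tile1 0.63 [ 549.9 -420.8   78.3   80.7   87.7] 847
scene tile1 0.61 [525.4 -87.   14.7   0.6  87.7] 3
scene lifter 0.93 [476.2 -94.6  90.1  23.7   5.2] 325
scene lifter_mat 0.72 [535.2 -81.9 253.6  85.2   2.1] 1333
scene lamp_handle 0.78 [552.7 145.7  46.1 168.4  24.8] 152
lamp_handle 0.84 [[0.5351 0.1743 0.168 ]]
start_top 0.43 [[0.5926 0.1185 0.125 ]]
lifter_grip 0.71 [[ 0.4997 -0.0903  0.068 ]]
lifter 0.74 [[ 0.5716 -0.088   0.    ]]
side lamp 0.89 [589.4 184.1 131.2 310.5   4.1] 5457
side tile1 0.95 [ 320.7 -311.7   82.2   80.9   45.6] 398
side tile1 0.88 [ 567.4 -180.1   79.3   83.4   20.5] 438
side tile1 0.86 [ 293.2 -508.1   81.4   76.9   72.3] 297
side tile1 0.85 [ 551.5 -416.1   87.8   76.2   87.8] 326
side tile1 0.78 [ 618.9 -302.7   81.7   75.2   84.4] 342
side lifter 0.57 [474.8 -87.6  86.3  24.9   4.8] 341
side lifter_mat 0.71 [481.4 -79.7 136.9  72.5   2. ] 663
side start_top 0.68 [611.9 106.6  18.3   4.9  21.2] 7
lamp_handle 0.92 [[0.5301 0.1762 0.168 ]]
start_top 0.43 [[0.6305 0.0529 0.125 ]]
lifter_grip 0.68 [[ 0.4972 -0.0918  0.068 ]]
lifter 0.76 [[ 0.5759 -0.0841  0.    ]]
```

```bash
python3 -c "
from rects import *
delta([.539,.18,.30],np.pi/2+.066)"
```

```text
t 2.9 at [ 0.14   -0.6092  0.2454] turn [ 0.     0.    -1.411] then shift [761.1 450.2 -54.6]
```

```bash
python3 -m jog '{"dr":[[0,0,0],[0,0,0],[0,0,0],[0,0,0],[0,0,0],[0,0,0],[0,0,0]],"travel":[[40,10,-10],[50,10,-10],[50,10,-10],[50,0,-10],[50,0,-10],[50,0,0],[40,0,0]],"gripper":[0,0.2,0.4,0.5,0.5,0.5,0.5]}'
```

```text
clock: 3.6
tcp_pos: [0.4657, -0.5635, 0.2944]
tool_rot: [-3.121, -0.357, -0.002]
ft_force: [0.9, -0.5, 0.5]
opening: 0.498
grasp_force: 0.0
```

```bash
python3 -m jog '{"dr":[[0,0,-0.141],[0,0,-0.141],[0,0,-0.141],[0,0,-0.141],[0,0,-0.141],[0,0,-0.141],[0,0,-0.141],[0,0,-0.141],[0,0,-0.141],[0,0,-0.141]],"travel":[[0,0,0],[0,0,0],[0,0,0],[0,0,0],[0,0,0],[0,0,0],[0,0,0],[0,0,0],[0,0,0],[0,0,0]],"gripper":[0.5,0.5,0.5,0.5,0.5,0.5,0.5,0.5,0.5,0.5]}'; python3 -c "
from rects import *
delta([.539,.18,.30],np.pi/2+.066)"
```

```text
clock: 4.6
tcp_pos: [0.4625, -0.5651, 0.294]
tool_rot: [-2.141, -2.299, 0.0]
ft_force: [-0.6, 0.7, 0.0]
opening: 0.501
grasp_force: 0.0
t 4.6 at [ 0.4625 -0.5651  0.294 ] turn [-0.    -0.     0.005] then shift [738.4 125.5  -6. ]
```

```bash
Z='[0,0,0]'; python3 -m jog '{"dr":[[0,0,0],[0,0,0],[0,0,0],[0,0,0],[0,0,0],[0,0,0],[0,0,0],[0,0,0],[0,0,0],[0,0,0]],"travel":[[40,12,0],[50,12,-6],[50,12,0],[50,12,0],[50,12,0],[50,12,0],[50,12,0],[50,12,0],[50,12,0],[50,12,0]],"gripper":[0.5,0.5,0.5,0.5,0.5,0.5,0.5,0.5,0.5,0.5]}';  python3 -m jog '{"dr":[[0,0,0],[0,0,0],[0,0,0],[0,0,0],[0,0,0],[0,0,0],[0,0,0]],"travel":[[50,6,0],[50,0,0],[50,0,0],[50,0,0],[40,0,0],[8,0,0],[0,0,0]],"gripper":[0.5,0.5,0.5,0.5,0.5,0.5,0.5]}'; python3 look.py 1 wrist lamp lamp_handle,start_top;python3 - <<'E'
from rects import *
delta([.539,.18,.173],np.pi/2+.066)
st=observe();c=camera("wrist")
for m in masks_of(c,"lamp")[:1]: print(*rect(cloud(c,st,m["mask"]),.11,.13))
P=cloud(c,st,c["depth"]>0);print("bar",*rect(P[(abs(P[:,0]-.535)<.03)&(abs(P[:,1]-.18)<.08)],.155,.18))
for q,z in [("lamp_handle",.168),("start_top",.125)]:
    for m in place_of(c,q)[:1]: print(q,m["p"],np.round(onplane(c,st,np.array(m["position"])[::-1]*[640,480],z),4))
E
```

```text
clock: 5.6
tcp_pos: [0.5482, -0.0793, 0.3003]
tool_rot: [2.148, 2.291, -0.0]
ft_force: [1.1, -0.1, 0.8]
opening: 0.5
grasp_force: 0.0
clock: 6.3
tcp_pos: [0.5376, 0.168, 0.3]
tool_rot: [-2.144, -2.296, -0.0]
ft_force: [1.1, -0.7, 0.3]
opening: 0.502
grasp_force: 0.0
wrist
lamp 0.9 [303   1 476 349] [0.582 0.22  0.123] lo [0.521 0.045 0.122] hi [0.651 0.329 0.174]
lamp 0.58 [260 348 351 408] [ 0.538 -0.083  0.004] lo [ 0.48  -0.103  0.001] hi [ 0.596 -0.063  0.081]
lamp_handle 0.88 [217. 324.]
start_top 0.86 [306. 397.]
t 6.5 at [0.5387 0.1643 0.2998] turn [-0.     0.001 -0.004] then shift [ 15.7   1.4 126.8]
[587.5 180.9 130.9 302.2   3.9] 45985
bar [537.2 179.   11.6 110.4   3.8] 2293
start_top 0.84 [[0.6198 0.0826 0.125 ]]
```

View pics/wrist1.png

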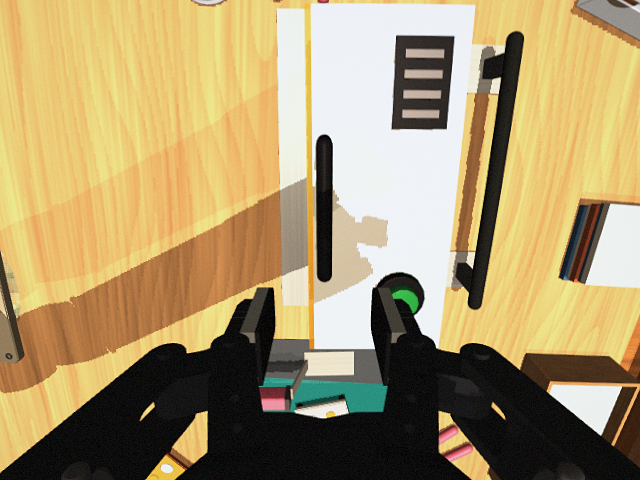

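Handle bar is at pixel (324,208) and the start button at (403,296). The bar measures (0.537, 0.179) and its height and length are as expected. Going down to grasp it.

```bash
python3 -m jog '{"dr":[[0,0,0],[0,0,0],[0,0,0],[0,0,0],[0,0,0],[0,0,0]],"travel":[[15,0,30],[0,0,45],[0,0,40],[0,0,24],[0,0,0],[0,0,0]],"gripper":[0.5,0.5,0.5,0.5,0.5,0.5]}'; python3 -c "
from rects import *
delta([.5375,.179,.161],np.pi/2+.067)"; python3 -m jog '{"dr":[[0,0,0],[0,0,0],[0,0,0],[0,0,0],[0,0,0],[0,0,0]],"travel":[[0,0,0],[0,0,0],[0,0,0],[0,0,0],[0,0,0],[0,0,0]],"gripper":[1,1,1,1,1,1]}' 40
```

```text
clock: 7.3
tcp_pos: [0.5375, 0.1812, 0.1618]
tool_rot: [2.148, 2.292, 0.001]
ft_force: [0.8, 0.4, 0.3]
opening: 0.503
grasp_force: 0.0
t 7.3 at [0.5375 0.1812 0.1618] turn [ 0.    -0.    -0.002] then shift [-2.2 -0.1  0.8]
clock: 7.9
tcp_pos: [0.5378, 0.1815, 0.1626]
tool_rot: [2.147, 2.291, 0.002]
ft_force: [-1.1, -0.8, 6.4]
opening: 0.125
grasp_force: 38.9
```

```bash
python3 -m jog '{"dr":[[0,0,0],[0,0,0],[0,0,0],[0,0,0],[0,0,0],[0,0,0],[0,0,0],[0,0,0]],"travel":[[0,8.5,-5.5],[0,8.5,-5.1],[0,9,-4.6],[0,9.1,-4.3],[0,9.4,-3.8],[0,9.4,-3.3],[0,9.7,-2.8],[0,9.7,-2.3]],"gripper":[1,1,1,1,1,1,1,1]}' 40; python3 -c "
from rects import *
delta([.5375,.179,.161],np.pi/2+.067)"
```

```text
clock: 8.7
tcp_pos: [0.6107, 0.1867, 0.194]
tool_rot: [2.147, 2.293, 0.001]
ft_force: [-2.4, 2.4, 1.9]
opening: 0.126
grasp_force: 41.4
t 8.7 at [0.6107 0.1867 0.194 ] turn [ 0.001 -0.001 -0.002] then shift [ -2.7 -73.5  33. ]
```

```bash
python3 -m jog '{"dr":[[0,0,0],[0,0,0],[0,0,0],[0,0,0],[0,0,0],[0,0,0],[0,0,0],[0,0,0],[0,0,0],[0,0,0]],"travel":[[0,10,-1.8],[0,10,-1.4],[0,10,-0.8],[0,10,-0.4],[0,10,0.2],[0,10,0.6],[0,10,1.2],[0,10,1.7],[0,2,0.4],[0,0,0]],"gripper":[1,1,1,1,1,1,1,1,1,1]}' 40; python3 - <<'E'
from rects import *
c=camera("side");cv2.imwrite("pics/lean.png",cv2.resize(c["img"][180:420,150:450],None,fx=2,fy=2))
E
```

```text
clock: 9.7
tcp_pos: [0.6925, 0.1921, 0.1941]
tool_rot: [-2.148, -2.292, -0.002]
ft_force: [-4.1, 1.5, 6.3]
opening: 0.121
grasp_force: 42.9
```

View pics/lean.png

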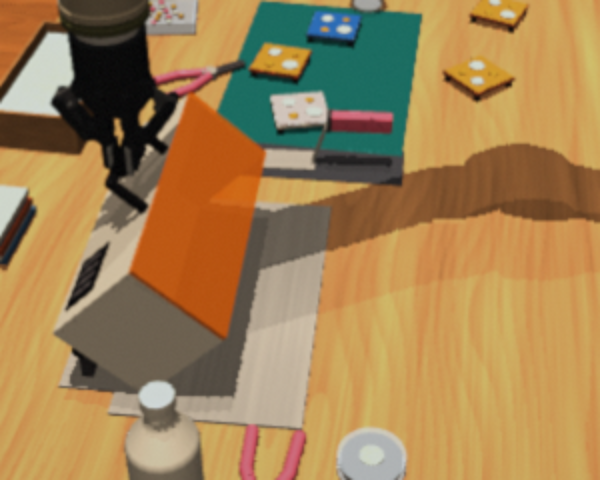

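The lamp leans almost onto the rail. I'll nudge it 3 mm, open part way and retract upward.

```bash
python3 -m jog '{"dr":[[0,0,0],[0,0,0],[0,0,0],[0,0,0],[0,0,0],[0,0,0],[0,0,0]],"travel":[[0,3,0.5],[0,0,0],[0,0,0],[0,0,0],[0,0,0],[0,0,0],[0,0,0]],"gripper":[1,1,0.85,0.7,0.6,0.6,0.6]}' 20;  python3 -m jog '{"dr":[[0,0,0],[0,0,0],[0,0,0],[0,0,0],[0,0,0],[0,0,0],[0,0,0]],"travel":[[0,0,-10],[0,0,-25],[0,0,-40],[0,-20,-40],[0,-40,-15],[0,-50,0],[0,-45,0]],"gripper":[0.6,0.6,0.6,0.6,0.5,0.3,0.2]}'; python3 - <<'E'
from rects import *
c=camera("side");st=observe()
m=masks_of(c,"lamp")[0];P=cloud(c,st,m["mask"]);
# front panel normal
o=P[(P[:,0]<.62)];print(np.percentile(P,[1,50,99],axis=0).round(3))
cc=c["depth"]>0
delta([.499,-.09,.25],.087)
cv2.imwrite("pics/lean2.png",cv2.resize(c["img"][180:420,150:450],None,fx=2,fy=2))
E
```

```text
clock: 10.45
tcp_pos: [0.6952, 0.1913, 0.1923]
tool_rot: [2.148, 2.292, -0.0]
ft_force: [-0.8, 0.6, 0.4]
opening: 0.399
grasp_force: 0.0
clock: 11.15
tcp_pos: [0.5386, 0.182, 0.3235]
tool_rot: [2.147, 2.292, 0.002]
ft_force: [-0.8, 0.1, 1.9]
opening: 0.796
grasp_force: 0.0
[[0.563 0.042 0.031]
 [0.634 0.26  0.132]
 [0.731 0.343 0.206]]
t 11.2 at [0.5352 0.1826 0.3236] turn [0.003 0.003 1.553] then shift [-59.8 268.5  73.6]
```

View pics/lean2.png

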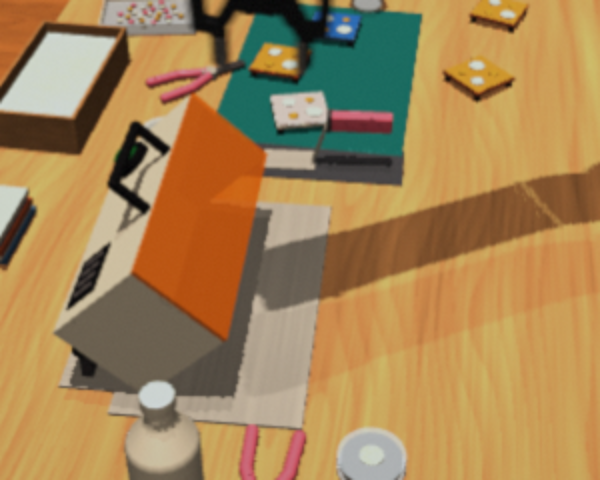

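The lamp leans on its own. Turning to go for the lifter.

```bash
python3 -m jog '{"dr":[[0,0,0.15],[0,0,0.15],[0,0,0.15],[0,0,0.15],[0,0,0.15],[0,0,0.15],[0,0,0.15],[0,0,0.15],[0,0,0.15],[0,0,0.15]],"travel":[[0,0,0],[0,0,0],[0,0,0],[0,0,0],[0,0,0],[0,0,0],[0,0,0],[0,0,0],[0,0,0],[0,0,0]],"gripper":[0.2,0.2,0.2,0.2,0.2,0.2,0.2,0.2,0.2,0.2]}'; python3 -m jog '{"dr":[[0,0,0.053],[0,0,0],[0,0,0],[0,0,0],[0,0,0],[0,0,0],[0,0,0],[0,0,0]],"travel":[[0,0,0],[-30,40,0],[-40,50,0],[-30,50,0],[0,50,0],[0,50,0],[0,30,0],[0,0,0]],"gripper":[0.2,0.2,0.2,0.2,0.2,0.2,0.2,0.2]}'
cat > tiles.py <<'E'
from rects import *
import sys
st=observe();c=camera("wrist");cv2.imwrite(f"pics/w{sys.argv[1]}.png",c["img"])
for q,lo,hi in [("tile1",.013,.023),("lifter",.06,.09),("lifter_mat",-.01,.01)]:
    for m in masks_of(c,q):
        P=cloud(c,st,m["mask"]);Q=P[(P[:,2]>lo)&(P[:,2]<hi)]
        if m["p"]<.4 or len(Q)<100: continue
        print(q,round(m["p"],2),(np.array(m["rect"])*[640,480,640,480]).astype(int),*rect(P,lo,hi),"zmed",np.median(Q[:,2]).round(4),"bgr",np.median(c["img"][m["mask"]],0))
for q,z in [("lifter_grip",.068),("lifter",0)]:
    for m in place_of(c,q)[:1]: print(q,m["p"],np.round(onplane(c,st,np.array(m["position"])[::-1]*[640,480],z),4))
E
python3 tiles.py 2; python3 -c "
from rects import *
delta([.499,-.09,.073],.087)"
```

```text
clock: 12.25
tcp_pos: [0.5409, 0.1816, 0.3233]
tool_rot: [-3.135, -0.204, -0.002]
ft_force: [0.2, 0.2, 0.8]
opening: 0.801
grasp_force: 0.0
clock: 13.05
tcp_pos: [0.4747, -0.0817, 0.323]
tool_rot: [3.138, 0.119, 0.001]
ft_force: [-0.7, 0.6, -0.4]
opening: 0.797
grasp_force: 0.0
tile1 0.97 [567 301 640 363] [ 290.8 -513.5   78.5   76.3   71.4] 2243 zmed 0.0173 bgr [ 63. 184. 229.]
tile1 0.96 [559 107 638 180] [ 548.9 -420.4   77.7   76.3   87.1] 3764 zmed 0.0171 bgr [211. 135.  61.]
tile1 0.92 [486  39 568 121] [ 614.5 -307.4   77.1   76.4   82.2] 4503 zmed 0.0171 bgr [ 69. 191. 230.]
tile1 0.8 [379  73 451 154] [ 565.  -184.7   76.7   76.3   16.6] 4353 zmed 0.0171 bgr [235. 236. 232.]
tile1 0.62 [441 272 516 340] [ 318.7 -314.2   78.1   77.    44.3] 2627 zmed 0.0173 bgr [ 67. 190. 231.]
lifter 0.59 [313  77 344 235] [473.3 -92.   84.8  16.9   5.1] 1233 zmed 0.0802 bgr [234. 235. 231.]
lifter_mat 0.66 [295  21 363 233] [536.  -84.1 250.6  76.4   2.5] 9021 zmed 0.0011 bgr [131. 139. 146.]
lifter_grip 0.7 [[ 0.4952 -0.0874  0.068 ]]
lifter 0.77 [[ 0.5673 -0.0848  0.    ]]
t 13.3 at [ 0.4748 -0.0754  0.3228] turn [ 0.    -0.    -0.002] then shift [ 22.8  16.7 249.8]
```

```bash
python3 -m jog '{"dr":[[0,0,0],[0,0,0],[0,0,0],[0,0,0],[0,0,0],[0,0,0],[0,0,0],[0,0,0]],"travel":[[19.5,16.5,0],[0,0,40],[0,0,50],[0,0,50],[0,0,50],[0,0,40],[0,0,28],[0,0,0]],"gripper":[0.5,0.5,0.5,0.5,0.5,0.5,0.5,0.5]}'; python3 -c "
from rects import *
delta([.4957,-.09,.0643],.089)"; python3 -m jog '{"dr":[[0,0,0],[0,0,0],[0,0,0],[0,0,0],[0,0,0],[0,0,0]],"travel":[[0,0,0],[0,0,0],[0,0,0],[0,0,0],[0,0,0],[0,0,0]],"gripper":[1,1,1,1,1,1]}' 70
```

```text
clock: 14.15
tcp_pos: [0.4929, -0.0903, 0.0612]
tool_rot: [-3.137, -0.133, 0.01]
ft_force: [-0.1, 0.2, -0.4]
opening: 0.499
grasp_force: 0.0
t 14.2 at [ 0.4929 -0.0903  0.0612] turn [-0.002  0.006 -0.005] then shift [ 2.8 -0.1 -3.1]
clock: 14.75
tcp_pos: [0.4965, -0.0916, 0.0662]
tool_rot: [3.138, 0.13, 0.004]
ft_force: [-2.3, 1.0, 8.1]
opening: 0.196
grasp_force: 72.5
```

```bash
python3 -m jog '{"dr":[[0,0,0],[0,0,0],[0,0,-0.1],[0,0,-0.104],[0,0,0]],"travel":[[0,0,-25],[0,0,-35],[0,0,0],[0,0,0],[0,0,0]],"gripper":[1,1,1,1,1]}'; cat > plan.py <<'E'
from rects import *
def pick(cx,cy,deg,off=155,z=.068):
    y=np.radians(deg);delta([cx-off/1e3*np.cos(y),cy-off/1e3*np.sin(y),z],y)
def place(sy,sx=-10,back=0,z=.1,org=(.5875,.181),yaw=.067):
    x=(sx-5-70-back)/1e3;y=sy/1e3;c,s=np.cos(yaw),np.sin(yaw)
    delta([org[0]+x*c-y*s,org[1]+x*s+y*c,z],yaw)
E
python3 - <<'E'
from plan import *
pick(.565,-.1847,16.6)
st=observe();c=camera("wrist");cv2.imwrite("pics/wl.png",c["img"])
P=cloud(c,st,c["depth"]>0);T=R.from_rotvec(st["tool_rot"]).inv().apply(P-st["tcp_pos"])*1000
m=(abs(T[:,1])<35)&(T[:,0]>15)&(T[:,0]<140)&(T[:,2]<75)&(T[:,2]>50);Q=T[m]
print(len(Q),rect(np.c_[Q[:,:2]/1000,Q[:,2:]],-1e9,1e9))
A=np.c_[Q[:,:2],np.ones(len(Q))];print(np.linalg.lstsq(A,Q[:,2],rcond=None)[0])
E
```

```text
clock: 15.25
tcp_pos: [0.4956, -0.0918, 0.1253]
tool_rot: [3.108, 0.451, 0.002]
ft_force: [-0.3, 0.4, -0.1]
opening: 0.197
grasp_force: 71.1
t 15.2 at [ 0.4956 -0.0918  0.1253] turn [ 0.001 -0.001 -0.001] then shift [-115.1  108.9   57.3]
10633 (array([66.9, -0.5, 40.4, 70. , 89.6]), 10633)
[2.49641233e-02 8.89310260e-03 6.17506940e+01]
```

View pics/wl.png

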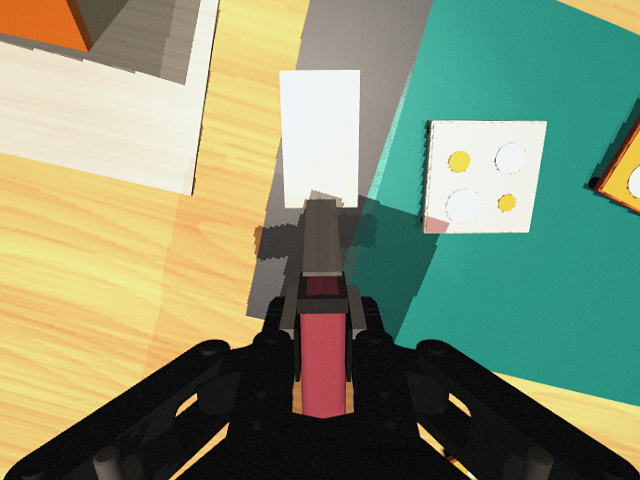

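The white blade is at (320,138) and tile3 at (487,177). The blade centre sits 67 mm ahead of the TCP and is slightly nose-down. I'll correct the pitch and move behind tile3.

```bash
python3 -m jog '{"dr":[[0,0,0],[0,0,0],[0,0,0],[0,0.025,0],[0,0,0],[0,0,0]],"travel":[[-32,30,0],[-40,40,0],[-40,39.5,0],[0,0,20],[0,0,20],[0,0,0]],"gripper":[1,1,1,1,1,1]}'; python3 - <<'E'
from plan import *
st=observe();c=camera("wrist")
P=cloud(c,st,c["depth"]>0);T=R.from_rotvec(st["tool_rot"]).inv().apply(P-st["tcp_pos"])*1000
m=(abs(T[:,1])<35)&(T[:,0]>20)&(T[:,0]<110)&(T[:,2]<75)&(T[:,2]>50);Q=P[m]
print(len(Q),rect(Q,-1,1))
A=np.c_[Q[:,:2]-Q[:,:2].mean(0),np.ones(len(Q))];s=np.linalg.lstsq(A,Q[:,2],rcond=None)[0];print("slope,z",s)
for m in masks_of(c,"tile3"): print(m["p"],rect(cloud(c,st,m["mask"]),.013,.023))
pick(.565,-.1847,16.6,152)
E
```

```text
clock: 15.9
tcp_pos: [0.4238, -0.2166, 0.0825]
tool_rot: [-3.104, -0.442, -0.034]
ft_force: [-0.4, -0.1, -1.7]
opening: 0.195
grasp_force: 71.0
12098 (array([ 494. , -199.5,   78.5,   63.1,   16.3]), 12098)
slope,z [-0.03858205  0.002885    0.02009344]
0.92 (array([ 335.3, -312. ,   89.2,   48.8,   76.8]), 425)
0.77 (array([ 591.1, -305.2,   75.5,   30. ,   83.4]), 5006)
0.72 (array([ 543.2, -191.4,   30.3,   76.6,   16.5]), 9846)
0.68 (array([ 516. , -380.8,    6.8,    2.3,    8.4]), 22)
0.55 (array([ 330.3, -492.6,   16. ,    7.6,   28.7]), 135)
0.47 (array([ 489.2, -196.8,   70.1,   40.4,   16.7]), 10322)
t 16.0 at [ 0.4257 -0.2167  0.0848] turn [-0.    -0.025 -0.004] then shift [-9.4  9.1 16.8]
```

```bash
python3 -m jog '{"dr":[[0,0,0],[0,0,0],[0,0,0]],"travel":[[-9.4,9.5,0],[0,0,0],[0,0,0]],"gripper":[1,1,1]}'; cat > blade.py <<'E'
from plan import *
st=observe();c=camera("wrist");cv2.imwrite("pics/wb.png",c["img"])
P=cloud(c,st,c["depth"]>0);T=R.from_rotvec(st["tool_rot"]).inv().apply(P-st["tcp_pos"])*1000
Q=P[(abs(T[:,1])<18)&(T[:,0]>45)&(T[:,0]<98)&(T[:,2]<72)&(T[:,2]>55)]
y=R.from_rotvec(st["tool_rot"]).as_matrix()[:2,0];a=(Q[:,:2]-st["tcp_pos"][:2])@(y/np.linalg.norm(y))
print("blade n",len(Q),"slope, top z at 67mm",np.round(np.polyfit(a-.067,Q[:,2],1),4))
E
python3 - <<'E'
from blade import *
m=[m for m in masks_of(c,"tile3")];
for k in m:
    r=rect(cloud(c,st,k["mask"]),.0125,.0215)[0] if k["mask"].sum()>500 else [0]
    if len(r)==5 and r[0]>450: print(k["p"],r)
pick(.565,-.1847,16.6,152)
E
```

```text
clock: 16.3
tcp_pos: [0.42, -0.2286, 0.0851]
tool_rot: [-3.106, -0.448, -0.041]
ft_force: [0.2, 1.2, -1.9]
opening: 0.2
grasp_force: 71.1
blade n 7257 slope, top z at 67mm [0.0232 0.0231]
0.92 [ 578.  -315.3   26.1   67.5   18.2]
0.88 [ 540.1 -192.4   24.3   76.1   16.6]
0.79 [ 522.9 -383.4   31.1   14.1   26.9]
t 16.4 at [ 0.4199 -0.2283  0.0848] turn [ 0.001 -0.026 -0.003] then shift [-0.5 -0.3 16.8]
```

```bash
python3 -m jog '{"dr":[[0,-0.025,0],[0,0,0],[0,0,0],[0,0,0]],"travel":[[0,0,0],[0,0,10],[0,0,5],[0,0,0]],"gripper":[1,1,1,1]}'; python3 blade.py; python3 -c "
from plan import *
pick(.565,-.1847,16.6,152,.0695)"
```

```text
clock: 16.8
tcp_pos: [0.4186, -0.2282, 0.0679]
tool_rot: [-3.108, -0.449, 0.003]
ft_force: [-0.2, 0.2, -1.7]
opening: 0.194
grasp_force: 71.1
blade n 7270 slope, top z at 67mm [-0.0048  0.0041]
t 16.9 at [ 0.4188 -0.2284  0.0685] turn [-0.001  0.001 -0.003] then shift [ 0.6 -0.1 -1. ]
```

```bash
python3 -m jog '{"dr":[[0,0,0],[0,0,0],[0,0,0],[0,0,0],[0,0,0],[0,0,0]],"travel":[[0,0,-1.8],[10,0,0],[20,0,0],[20,0,0],[20,0,0],[10,0,0]],"gripper":[1,1,1,1,1,1]}';python3 -m jog '{"dr":[[0,0,0],[0,0,0],[0,0,0]],"travel":[[0,0,0],[0,0,-6],[0,0,0]],"gripper":[1,1,1]}'; python3 - <<'E'
from blade import *
for k in masks_of(c,"tile3"):
    Q=cloud(c,st,k["mask"]);Q=Q[np.hypot(*(Q[:,:2]-[.565,-.185]).T)<.07]
    if len(Q)>500: 
        Q=Q[Q[:,2]>Q[:,2].max()-.006]; print(k["p"],rect(Q,0,.05)[0],np.linalg.lstsq(np.c_[Q[:,:2]-Q[:,:2].mean(0),np.ones(len(Q))],Q[:,2],rcond=None)[0].round(4))
pick(.565,-.1847,16.6,72,.0695)
E
```

```text
clock: 17.45
tcp_pos: [0.4981, -0.2051, 0.0714]
tool_rot: [3.109, 0.451, 0.002]
ft_force: [-0.9, -0.6, -0.5]
opening: 0.196
grasp_force: 71.1
clock: 17.75
tcp_pos: [0.4955, -0.2068, 0.0778]
tool_rot: [3.109, 0.447, 0.0]
ft_force: [0.9, -0.5, -2.2]
opening: 0.194
grasp_force: 71.0
blade n 7770 slope, top z at 67mm [-0.0041  0.0209]
0.83 [ 570.3 -184.3   76.    76.6   17.1] [-0.0083  0.0057  0.0207]
0.44 [0. 0. 0. 0. 0.] [ 0.0047 -0.0547  0.1375]
t 17.9 at [ 0.4954 -0.2067  0.0773] turn [ 0.001  0.    -0.004] then shift [ 1.  -1.2  7.8]
```

View pics/wb.png

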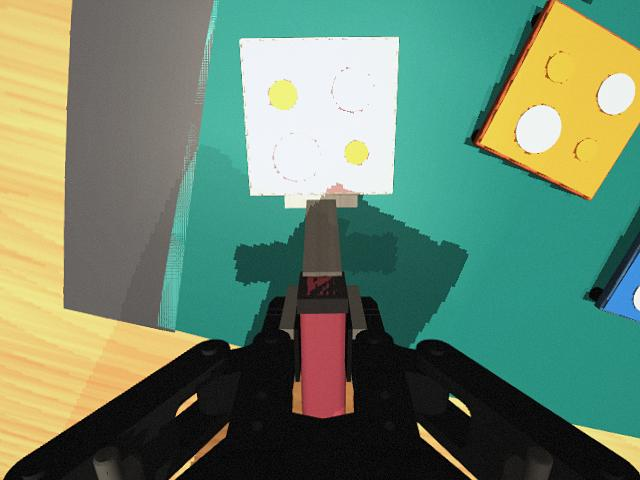

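Tile3 is on the blade at (320,115), level, with its centre 78 mm ahead of the TCP. Lifting and carrying it to the slot.

```bash
sed -i 's/def place(sy,sx=-10,back=0/def place(sy,sx=-10,back=0,off=78/; s/(sx-5-70-back)/(sx-off-back)/' plan.py; python3 -m jog '{"dr":[[0,0,0],[0,0,0],[0,0,0],[0,0,0.05],[0,0,0.06],[0,0,0.06],[0,0,0.05],[0,0,0]],"travel":[[0,0,-10],[0,0,-20],[0,0,-12],[0,0,0],[0,0,0],[0,0,0],[0,0,0],[0,0,0]],"gripper":[1,1,1,1,1,1,1,1]}'; python3 -c "
from plan import *
place(-90,back=100,z=.115)
place(-90,back=0,z=.115)"
```

```text
clock: 18.65
tcp_pos: [0.496, -0.2062, 0.1195]
tool_rot: [3.139, 0.103, 0.001]
ft_force: [0.7, 0.2, -2.0]
opening: 0.196
grasp_force: 71.0
t 18.6 at [ 0.496  -0.2062  0.1195] turn [ 0.    -0.    -0.001] then shift [ -70.7 -290.2    4.5]
t 18.6 at [ 0.496  -0.2062  0.1195] turn [ 0.    -0.    -0.001] then shift [  29.3 -290.2    4.5]
```

```bash
python3 -m jog '{"dr":[[0,0,0],[0,0,0],[0,0,0],[0,0,0],[0,0,0],[0,0,0],[0,0,0],[0,0,0],[0,0,0],[0,0,0]],"travel":[[-5,-5,0],[-10,-15,0],[-15,-25,0],[-15,-30,0],[-15,-35,0],[-10,-35,0],[0,-35,0],[0,-35,0],[0,-30,0],[0,-25,0]],"gripper":[1,1,1,1,1,1,1,1,1,1]}'; python3 -m jog '{"dr":[[0,0,0],[0,0,0],[0,0,0],[0,0,0]],"travel":[[0,-15,0],[0,-5,0],[0,0,0],[0,0,0]],"gripper":[1,1,1,1]}';  python3 - <<'E'
from plan import *
st=observe();c=camera("wrist");cv2.imwrite("pics/wc.png",c["img"])
P=cloud(c,st,c["depth"]>0);T=R.from_rotvec(st["tool_rot"]).inv().apply(P-st["tcp_pos"])*1000
m=(abs(T[:,1])<60)&(T[:,0]>20)&(T[:,0]<140)&(T[:,2]<60)&(T[:,2]>42);Q=T[m]
print(rect(np.c_[Q[:,:2]/1000,Q[:,2:]],42,60),np.linalg.lstsq(np.c_[Q[:,:2]-Q[:,:2].mean(0),np.ones(len(Q))],Q[:,2],rcond=None)[0].round(4))
for k in masks_of(c,"station")[:2]:
    print(k["p"],rect(cloud(c,st,k["mask"]),-.003,.01))
place(-90,z=.1)
E
```

```text
clock: 19.65
tcp_pos: [0.4074, 0.0604, 0.1193]
tool_rot: [3.139, 0.109, 0.001]
ft_force: [0.9, -0.4, -1.8]
opening: 0.198
grasp_force: 70.9
clock: 20.05
tcp_pos: [0.4067, 0.0776, 0.1189]
tool_rot: [3.139, 0.104, -0.0]
ft_force: [0.3, -0.1, -2.6]
opening: 0.196
grasp_force: 71.0
(array([73. , -0. , 76.7, 86.3, 89.6]), 24357) [2.00000e-02 8.70000e-03 5.69332e+01]
0.77 (array([519.3, 153.1,  67.5, 295.8,   2.8]), 37962)
t 20.1 at [0.4068 0.0776 0.119 ] turn [ 0.     0.    -0.002] then shift [99.2 -1.1 19. ]
```

View pics/wc.png

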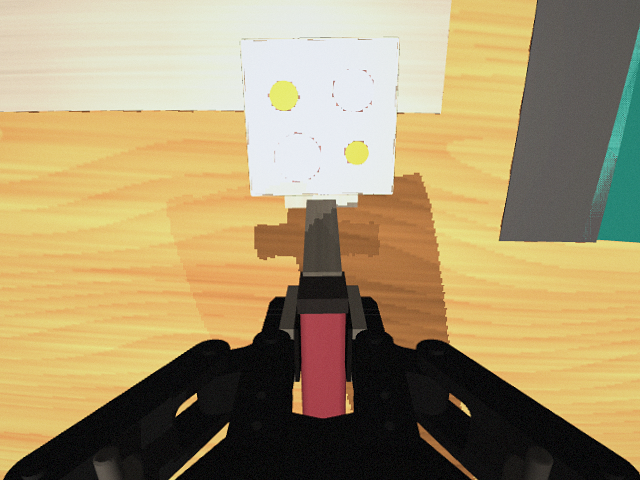

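Tile3 is steady on the blade at (320,115), over the plate edge. Moving it in and lowering.

```bash
python3 -m jog '{"dr":[[0,0,0],[0,0,0],[0,0,0],[0,0,0],[0,0,0],[0,0,0],[0,0,0],[0,0,0]],"travel":[[5,-1,0],[15,0,0],[20,0,0],[20,0,0],[20,0,0],[14,0,0],[5,0,0],[0,0,0]],"gripper":[1,1,1,1,1,1,1,1]}'; python3 -c "
from plan import *
place(-90,z=.082)";  python3 -m jog '{"dr":[[0,0,0],[0,0,0],[0,0,0],[0,0,0],[0,0,0],[0,0,0]],"travel":[[0,0,10],[0,0,15],[0,0,8],[0,0,4],[0,0,0],[0,0,0]],"gripper":[1,1,1,1,1,1]}'; python3 -c "
from plan import *
place(-90,z=.072)"
```

```text
clock: 20.95
tcp_pos: [0.5057, 0.086, 0.1187]
tool_rot: [-3.14, -0.104, 0.001]
ft_force: [0.1, -0.2, -2.3]
opening: 0.197
grasp_force: 71.0
t 20.9 at [0.5057 0.086  0.1187] turn [-0.     0.001 -0.001] then shift [-0.1  0.7 36.7]
clock: 21.55
tcp_pos: [0.5056, 0.0863, 0.0822]
tool_rot: [-3.14, -0.105, -0.0]
ft_force: [1.0, -1.1, -1.4]
opening: 0.194
grasp_force: 71.0
t 21.6 at [0.5056 0.0863 0.0822] turn [-0. -0. -0.] then shift [ 0.1  1.  10.2]
```

```bash
python3 -m jog '{"dr":[[0,0,0],[0,0,0],[0,0,0],[0,0,0],[0,0,0],[0,0,0],[0,0,0]],"travel":[[0,0,2],[0,0,2],[0,0,2],[0,0,2],[0,0,1.5],[0,0,0],[0,0,0]],"gripper":[1,1,1,1,1,1,1]}'; python3 - <<'E'
from plan import *
place(-90,z=.072)
st=observe();c=camera("wrist");cv2.imwrite("pics/wd.png",c["img"])
for k in masks_of(c,"tile3")[:3]:
    Q=cloud(c,st,k["mask"]);Q=Q[np.hypot(*(Q[:,:2]-[.583,.09]).T)<.07]
    if len(Q)>500: 
        print(k["p"],rect(Q,.014,.03),np.median(Q[:,2]))
E
```

```text
clock: 22.25
tcp_pos: [0.5055, 0.0862, 0.0725]
tool_rot: [3.14, 0.105, 0.0]
ft_force: [-0.1, 0.7, -1.1]
opening: 0.195
grasp_force: 71.0
t 22.2 at [0.5055 0.0862 0.0725] turn [ 0. -0. -0.] then shift [0.1 0.9 0.5]
0.7 (array([549.9,  88.8,   9.2,  76.1,   3.2]), 2324) 0.019889898590210398
```

Tile weight is off the blade (force down by about 1 N) and the tile top reads 19.9 mm, so it stands on the plate. Withdrawing.

```bash
python3 -m jog '{"dr":[[0,0,0],[0,0,0],[0,0,0],[0,0,0],[0,0,0],[0,0,0],[0,0,0],[0,0,0]],"travel":[[-4,0,0],[-10,0,0],[-20,0,0],[-25,0,0],[-25,0,0],[-20,0,0],[-10,0,-20],[0,0,-25]],"gripper":[1,1,1,1,1,1,1,1]}'; python3 - <<'E'
from plan import *
st=observe();c=camera("wrist");cv2.imwrite("pics/we.png",c["img"])
for k in masks_of(c,"tile3")[:3]:
    Q=cloud(c,st,k["mask"]); print(k["p"],rect(Q,.012,.03),np.median(Q[:,2]))
st=observe();c=camera("side")
for k in masks_of(c,"tile2"):
    Q=cloud(c,st,k["mask"]); print(k["p"],rect(Q,.010,.03),np.median(Q[:,2]),np.median(c["img"][k["mask"]],0))
E
```

```text
clock: 23.15
tcp_pos: [0.3888, 0.0781, 0.117]
tool_rot: [3.139, 0.106, -0.005]
ft_force: [0.0, -0.4, -0.6]
opening: 0.201
grasp_force: 71.1
0.93 (array([ 617. , -304.7,   82.7,   76.7,   82.7]), 374) 0.016876757094753447 [ 44. 146. 196.]
0.93 (array([564.9,  92.8,  36.4,  82.7,   3.1]), 334) 0.01973379602152414 [100.  117.  140.5]
0.81 (array([ 292.9, -510.3,   83.1,   76.6,   70.4]), 303) 0.016523180972557006 [ 44. 145. 197.]
0.75 (array([ 551.1, -416.2,   84.9,   76.5,   87.8]), 326) 0.016689240440106223 [168. 104.  44.]
0.72 (array([ 318.7, -309.2,   82.8,   81.9,   48.4]), 366) 0.016529115964983854 [ 44. 146. 198.]
```

View pics/we.png

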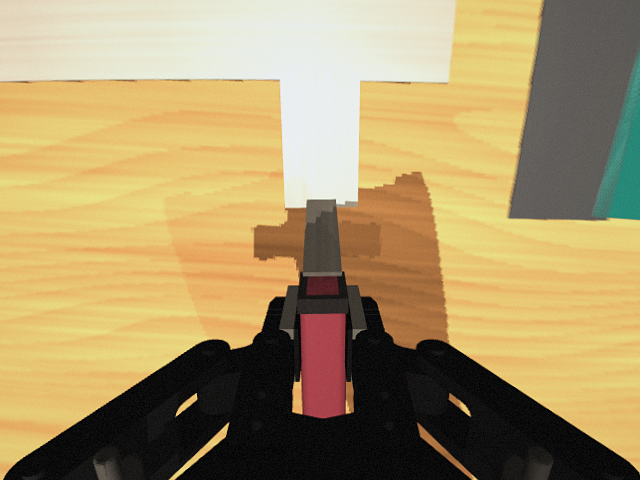

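```bash
python3 -c "
from plan import *
pick(.6145,-.3074,-7.8,152,.115)"; python3 -m jog '{"dr":[[0,0,0.1],[0,0,0.1],[0,0,0],[0,0,0],[0,0,0],[0,0,0],[0,0,0],[0,0,0],[0,0,0],[0,0,0]],"travel":[[0,0,0],[0,0,0],[10,40,0],[20,40,0],[20,40,0],[20,40,0],[10,40,0],[10,40,0],[10,40,0],[10,40,0]],"gripper":[1,1,1,1,1,1,1,1,1,1]}';python3 -c "
from plan import *
pick(.6145,-.3074,-7.8,152,.115)"
```

```text
t 23.4 at [0.3916 0.0784 0.1176] turn [ 0.001 -0.001  0.203] then shift [121.2 351.9   2.6]
clock: 24.35
tcp_pos: [0.4574, -0.2545, 0.116]
tool_rot: [-3.134, 0.209, 0.003]
ft_force: [0.5, -0.0, 0.2]
opening: 0.195
grasp_force: 71.2
t 24.4 at [ 0.4574 -0.2545  0.116 ] turn [-0.     0.002  0.003] then shift [10.8 31.1  1. ]
```

```bash
python3 -m jog '{"dr":[[0,0,0.003],[0,0,0],[0,0,0],[0,0,0]],"travel":[[5,15,0],[6,16,0],[0,0,0],[0,0,0]],"gripper":[1,1,1,1]}'; cat > chk.py <<'E'
from blade import *
import sys
cx,cy=float(sys.argv[1]),float(sys.argv[2])
for k in masks_of(c,"tile1"):
    Q=cloud(c,st,k["mask"]);Q=Q[np.hypot(*(Q[:,:2]-[cx,cy]).T)<.08]
    if len(Q)>500: print(k["p"],rect(Q,.0125,.0215),np.median(c["img"][k["mask"]],0))
pick(cx,cy,float(sys.argv[3]),float(sys.argv[4]),.071)
E
python3 chk.py .6145 -.3074 -7.8 152
```

```text
clock: 24.75
tcp_pos: [0.465, -0.2842, 0.1169]
tool_rot: [-3.133, 0.212, 0.001]
ft_force: [-0.4, 0.7, -1.8]
opening: 0.196
grasp_force: 71.1
blade n 7247 slope, top z at 67mm [-0.0048  0.0531]
0.95 (array([ 592.2, -305. ,   76.5,   30.7,   82.8]), 7623) [111. 235. 241.]
t 24.9 at [ 0.4652 -0.2838  0.1173] turn [-0.001  0.     0.002] then shift [-0.9  3.1 46.3]
```

```bash
python3 -m jog '{"dr":[[0,0,0],[0,0,0],[0,0,0],[0,0,0],[0,0,0]],"travel":[[-1,3,10],[0,0,20],[0,0,12],[0,0,5],[0,0,0]],"gripper":[1,1,1,1,1]}'; python3 chk.py .6145 -.3074 -7.8 152
```

```text
clock: 25.35
tcp_pos: [0.4632, -0.2878, 0.0698]
tool_rot: [-3.134, 0.213, 0.002]
ft_force: [0.5, 0.7, -1.4]
opening: 0.194
grasp_force: 71.1
blade n 7250 slope, top z at 67mm [-0.0045  0.006 ]
0.8 (array([ 584.6, -304.2,   76.4,   16.2,   82.3]), 6460) [105. 231. 239.]
t 25.4 at [ 0.4639 -0.2883  0.071 ] turn [ 0.    -0.001  0.   ] then shift [-0.2 -1.5 -0. ]
```

```bash
python3 -m jog '{"dr":[[0,0,0],[0,0,0],[0,0,0],[0,0,0],[0,0,0],[0,0,0],[0,0,0]],"travel":[[5,-1,0],[15,0,0],[20,0,0],[20,0,0],[15,0,0],[6,0,0],[0,0,0]],"gripper":[1,1,1,1,1,1,1]}';python3 chk.py .6145 -.3074 -7.8 70;  python3 -m jog '{"dr":[[0,0,0],[0,0,0],[0,0,0]],"travel":[[0,0,-4],[0,0,-6],[0,0,0]],"gripper":[1,1,1]}'; cat > carry.py <<'E'
from plan import *
st=observe();c=camera("wrist");cv2.imwrite("pics/wf.png",c["img"])
for k in masks_of(c,"tile1"):
    Q=cloud(c,st,k["mask"]);T=R.from_rotvec(st["tool_rot"]).inv().apply(Q-st["tcp_pos"]);Q=T[(abs(T[:,1])<.05)&(T[:,0]<.14)]
    if len(Q)>500: print(k["p"],rect(Q,.038,.062),"tilt",np.linalg.lstsq(np.c_[Q[:,:2]-Q[:,:2].mean(0),np.ones(len(Q))],Q[:,2],rcond=None)[0].round(4))
E
python3 carry.py
```

```text
clock: 26.15
tcp_pos: [0.5447, -0.298, 0.0707]
tool_rot: [-3.134, 0.213, -0.001]
ft_force: [-0.1, -0.3, -1.0]
opening: 0.195
grasp_force: 71.0
blade n 155 slope, top z at 67mm [-0.0004  0.0155]
0.72 (array([ 619.4, -308.3,   76.6,   76. ,   82.7]), 24195) [127. 245. 247.]
t 26.2 at [ 0.5435 -0.2983  0.0706] turn [ 0.  0. -0.] then shift [ 1.5 -0.6 -0.4]
clock: 26.55
tcp_pos: [0.5442, -0.2986, 0.0819]
tool_rot: [3.133, -0.214, 0.002]
ft_force: [-0.7, -0.3, -2.0]
opening: 0.203
grasp_force: 70.9
0.76 (array([77.3, -0.5, 76.4, 76.2, 89.4]), 23578) tilt [0.0066 0.0076 0.0572]
```

```bash
python3 -m jog '{"dr":[[0,0,0],[0,0,0],[0,0,0],[0,0,-0.05],[0,0,-0.05],[0,0,-0.05],[0,0,-0.053],[0,0,0]],"travel":[[0,0,-10],[0,0,-20],[0,0,-10],[0,0,0],[0,0,0],[0,0,0],[0,0,0],[0,0,0]],"gripper":[1,1,1,1,1,1,1,1]}'; python3 -c "
from plan import *
place(0,back=100,off=77,z=.12)"
```

```text
clock: 27.45
tcp_pos: [0.544, -0.2983, 0.1208]
tool_rot: [3.14, 0.106, 0.0]
ft_force: [0.2, 0.1, -1.7]
opening: 0.195
grasp_force: 70.9
t 27.4 at [ 0.544  -0.2983  0.1208] turn [ 0.    -0.     0.001] then shift [-111.5 -475.3    0.8]
```

```bash
python3 -m jog '{"dr":[[0,0,0],[0,0,0],[0,0,0],[0,0,0],[0,0,0],[0,0,0],[0,0,0],[0,0,0],[0,0,0],[0,0,0]],"travel":[[-5,-5,0],[-15,-15,0],[-20,-25,0],[-20,-32,0],[-20,-36,0],[-20,-36,0],[-11,-36,0],[0,-36,0],[0,-36,0],[0,-36,0]],"gripper":[1,1,1,1,1,1,1,1,1,1]}'; python3 -m jog '{"dr":[[0,0,0],[0,0,0],[0,0,0],[0,0,0],[0,0,0],[0,0,0],[0,0,0],[0,0,0],[0,0,0]],"travel":[[0,-36,0],[0,-36,0],[0,-36,0],[0,-30,0],[0,-25,0],[0,-15,0],[0,-4,0],[0,0,0],[0,0,0]],"gripper":[1,1,1,1,1,1,1,1,1]}';python3 carry.py;  python3 -c "
from plan import *
place(0,back=0,off=77,z=.12)"
```

```text
clock: 28.45
tcp_pos: [0.413, -0.012, 0.1208]
tool_rot: [3.139, 0.102, 0.001]
ft_force: [1.0, 0.3, -1.9]
opening: 0.198
grasp_force: 71.0
clock: 29.35
tcp_pos: [0.4015, 0.1672, 0.1204]
tool_rot: [3.139, 0.103, -0.0]
ft_force: [0.6, 0.0, -2.4]
opening: 0.196
grasp_force: 71.0
0.89 (array([77.3,  0.4, 76.3, 76.8,  0. ]), 23715) tilt [0.0164 0.0015 0.0574]
t 29.4 at [0.4016 0.1672 0.1205] turn [ 0.001  0.    -0.002] then shift [99.4 -1.3  0.5]
```

```bash
python3 -m jog '{"dr":[[0,0,0],[0,0,0],[0,0,0],[0,0,0],[0,0,0],[0,0,0],[0,0,0],[0,0,0]],"travel":[[5,-1,0],[15,0,0],[20,0,0],[20,0,0],[20,0,0],[14,0,0],[5,0,0],[0,0,0]],"gripper":[1,1,1,1,1,1,1,1]}'; python3 -m jog '{"dr":[[0,0,0],[0,0,0],[0,0,0],[0,0,0],[0,0,0],[0,0,0]],"travel":[[0,0,10],[0,0,15],[0,0,9],[0,0,4],[0,0,0],[0,0,0]],"gripper":[1,1,1,1,1,1]}'; python3 -c "
from plan import *
place(0,off=77,z=.072)"
```

```text
clock: 30.25
tcp_pos: [0.5005, 0.1756, 0.1202]
tool_rot: [-3.14, -0.104, 0.001]
ft_force: [0.2, 0.2, -2.2]
opening: 0.193
grasp_force: 71.0
clock: 30.85
tcp_pos: [0.5003, 0.176, 0.0827]
tool_rot: [-3.14, -0.105, -0.0]
ft_force: [-0.9, 0.4, -1.4]
opening: 0.196
grasp_force: 71.0
t 30.9 at [0.5003 0.176  0.0827] turn [-0. -0. -0.] then shift [ 0.3  0.9 10.7]
```

```bash
python3 -m jog '{"dr":[[0,0,0],[0,0,0],[0,0,0],[0,0,0],[0,0,0],[0,0,0],[0,0,0]],"travel":[[0,0,2],[0,0,2],[0,0,2],[0,0,2],[0,0,2],[0,0,0],[0,0,0]],"gripper":[1,1,1,1,1,1,1]}'; python3 -m jog '{"dr":[[0,0,0],[0,0,0],[0,0,0],[0,0,0],[0,0,0],[0,0,0],[0,0,0],[0,0,0]],"travel":[[-4,0,0],[-10,0,0],[-20,0,0],[-25,0,0],[-25,0,0],[-20,0,0],[-10,0,-20],[0,0,-25]],"gripper":[1,1,1,1,1,1,1,1]}'; python3 - <<'E'
from plan import *
for n in ["wrist","side"]:
    st=observe();c=camera(n);cv2.imwrite(f"pics/{n}g.png",c["img"][180:420,150:450])
    for k in masks_of(c,"tile2"):
        Q=cloud(c,st,k["mask"])
        try: print(n,k["p"],rect(Q,.010,.03),np.median(Q[:,2]),np.median(c["img"][k["mask"]],0))
        except Exception: pass
pick(.549,-.4204,-2.9,152,.12)
E
```

```text
clock: 31.55
tcp_pos: [0.5003, 0.1759, 0.0725]
tool_rot: [3.14, 0.105, 0.0]
ft_force: [0.1, 0.6, -2.0]
opening: 0.196
grasp_force: 71.0
clock: 32.35
tcp_pos: [0.3836, 0.1677, 0.117]
tool_rot: [3.138, 0.107, -0.004]
ft_force: [0.9, -1.0, -0.7]
opening: 0.195
grasp_force: 71.1
side 0.85 (array([ 319. , -312.6,   80.5,   83.4,   40. ]), 307) 0.016672984214077924 [ 44. 148. 199.]
side 0.84 (array([ 551.5, -415.3,   84.3,   76.6,   88. ]), 329) 0.01672689735603272 [170. 106.  44.]
side 0.82 (array([563.7,  94.3,  35.7,  80.9,   2.4]), 326) 0.020130179207820453 [106. 126. 145.]
side 0.75 (array([ 286.6, -504.5,   89.4,   65.2,   65. ]), 244) 0.016690766647438182 [ 44.  145.5 195. ]
side 0.45 (array([0., 0., 0., 0., 0.]), 0) 0.0012447765141420652 [69. 69. 72.]
side 0.23 (array([651.9, 107.7, 133.7, 461.3,  12.3]), 69) 0.13135875374358585 [ 23.  86. 182.]
side 0.16 (array([ 735.2, -250.5,  145.4,   63.6,   46. ]), 215) 0.011317020825555357 [ 76.5  75.  165.5]
t 32.5 at [0.3864 0.1681 0.1176] turn [ 0.001 -0.001  0.117] then shift [ 40.2 579.5  -2.4]
```

View pics/sideg.png

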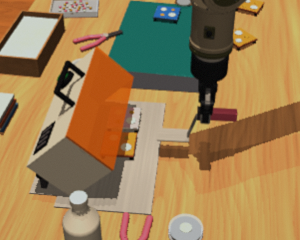

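The white (130,115) and orange (125,145) coasters stand under the lamp and the blade is empty. Next is the blue one.

```bash
python3 -m jog '{"dr":[[0,0,0.06],[0,0,0.057],[0,0,0],[0,0,0],[0,0,0],[0,0,0],[0,0,0],[0,0,0],[0,0,0],[0,0,0]],"travel":[[0,0,0],[0,0,0],[0,30,0],[0,45,0],[0,50,0],[0,50,0],[0,50,0],[5,50,0],[5,50,0],[5,50,0]],"gripper":[1,1,1,1,1,1,1,1,1,1]}'; python3 -m jog '{"dr":[[0,0,0],[0,0,0],[0,0,0],[0,0,0],[0,0,0],[0,0,0],[0,0,0]],"travel":[[5,50,0],[5,50,0],[5,40,0],[5,20,0],[5,10,0],[0,0,0],[0,0,0]],"gripper":[1,1,1,1,1,1,1]}'; python3 chk.py .549 -.4204 -2.9 152
```

```text
clock: 33.55
tcp_pos: [0.3815, -0.208, 0.1164]
tool_rot: [-3.141, 0.079, 0.002]
ft_force: [1.5, 0.7, -0.4]
opening: 0.198
grasp_force: 71.2
clock: 34.25
tcp_pos: [0.3992, -0.3751, 0.1168]
tool_rot: [-3.139, 0.076, 0.001]
ft_force: [-0.1, 0.6, -0.8]
opening: 0.195
grasp_force: 71.0
blade n 7276 slope, top z at 67mm [-0.0049  0.053 ]
0.82 (array([ 526. , -420. ,   76.3,   30.3,   87.5]), 7489) [245. 194. 113.]
t 34.4 at [ 0.3993 -0.3752  0.1174] turn [-0.001  0.     0.002] then shift [-0.2 37.5 46.4]
```

```bash
python3 -m jog '{"dr":[[0,0,0],[0,0,0],[0,0,0],[0,0,0],[0,0,0],[0,0,0],[0,0,0]],"travel":[[0,18,0],[0,20,0],[0,0,10],[0,0,20],[0,0,12],[0,0,5],[0,0,0]],"gripper":[1,1,1,1,1,1,1]}'; python3 chk.py .549 -.4204 -2.9 152
```

```text
clock: 35.05
tcp_pos: [0.397, -0.4139, 0.07]
tool_rot: [-3.14, 0.078, 0.001]
ft_force: [-0.3, 0.0, -0.9]
opening: 0.198
grasp_force: 71.0
blade n 7265 slope, top z at 67mm [-0.004   0.0061]
0.63 (array([ 519.3, -419.7,   76.1,   16.6,   87. ]), 6649) [249. 204. 121.]
t 35.1 at [ 0.3975 -0.4147  0.0711] turn [ 0.    -0.001  0.001] then shift [-0.4 -2.   0.1]
```

```bash
python3 -m jog '{"dr":[[0,0,0],[0,0,0],[0,0,0],[0,0,0],[0,0,0],[0,0,0],[0,0,0]],"travel":[[5,-1,0],[15,0,0],[20,0,0],[20,0,0],[15,0,0],[6,0,0],[0,0,0]],"gripper":[1,1,1,1,1,1,1]}';  python3 -m jog '{"dr":[[0,0,0],[0,0,0],[0,0,0]],"travel":[[0,0,-4],[0,0,-6],[0,0,0]],"gripper":[1,1,1]}'; python3 carry.py
```

```text
clock: 35.85
tcp_pos: [0.4794, -0.4173, 0.0705]
tool_rot: [-3.141, 0.077, -0.001]
ft_force: [-0.5, 1.1, -2.2]
opening: 0.199
grasp_force: 71.1
clock: 36.15
tcp_pos: [0.4779, -0.4185, 0.0819]
tool_rot: [3.139, -0.08, 0.002]
ft_force: [0.9, -0.1, -2.5]
opening: 0.199
grasp_force: 70.9
0.58 (array([77.6, -0.6, 75.8, 76.4,  0. ]), 23468) tilt [0.0063 0.0087 0.0572]
```

```bash
python3 -m jog '{"dr":[[0,0,0],[0,0,0],[0,0,0],[0,0,-0.04],[0,0,-0.04],[0,0,-0.037],[0,0,0]],"travel":[[0,0,-10],[0,0,-20],[0,0,-10],[0,0,0],[0,0,0],[0,0,0],[0,0,0]],"gripper":[1,1,1,1,1,1,1]}'; python3 -c "
from plan import *
place(90,back=100,off=77.5,z=.12)"
```

```text
clock: 36.95
tcp_pos: [0.4781, -0.4179, 0.1209]
tool_rot: [3.14, 0.106, 0.001]
ft_force: [0.7, 0.7, -2.2]
opening: 0.195
grasp_force: 70.9
t 37.0 at [ 0.4781 -0.4179  0.1209] turn [ 0. -0.  0.] then shift [ -38.3 -680.2    0.9]
```

```bash
python3 -m jog '{"dr":[[0,0,0],[0,0,0],[0,0,0],[0,0,0],[0,0,0],[0,0,0],[0,0,0],[0,0,0],[0,0,0],[0,0,0]],"travel":[[0,-5,0],[0,-15,0],[0,-25,0],[0,-35,0],[-4,-40,0],[-6,-42,0],[-7,-42,0],[-7,-42,0],[-7,-42,0],[-7,-42,0]],"gripper":[1,1,1,1,1,1,1,1,1,1]}'; python3 -m jog '{"dr":[[0,0,0],[0,0,0],[0,0,0],[0,0,0],[0,0,0],[0,0,0],[0,0,0],[0,0,0],[0,0,0],[0,0,0]],"travel":[[0,-42,0],[0,-42,0],[0,-42,0],[0,-42,0],[0,-42,0],[0,-40,0],[0,-35,0],[0,-30,0],[0,-20,0],[0,-12,0]],"gripper":[1,1,1,1,1,1,1,1,1,1]}';python3 carry.py;  python3 -c "
from plan import *
place(90,back=100,off=77.5,z=.12)"
```

```text
clock: 37.95
tcp_pos: [0.4169, -0.0887, 0.1206]
tool_rot: [3.139, 0.105, 0.001]
ft_force: [1.5, -0.1, -1.5]
opening: 0.198
grasp_force: 70.9
clock: 38.95
tcp_pos: [0.3933, 0.2574, 0.1206]
tool_rot: [-3.14, -0.109, -0.0]
ft_force: [0.3, -0.8, -1.7]
opening: 0.199
grasp_force: 71.1
0.62 (array([77.5,  0. , 75.8, 76.8,  0.1]), 23683) tilt [0.0197 0.0196 0.0574]
t 39.0 at [0.3935 0.2572 0.1206] turn [-0.    -0.     0.003] then shift [ 1.  -1.   0.6]
```

```bash
python3 -m jog '{"dr":[[0,0,0],[0,0,0],[0,0,0],[0,0,0],[0,0,0],[0,0,0],[0,0,0],[0,0,0]],"travel":[[5,-1,0],[15,0,0],[20,0,0],[20,0,0],[20,0,0],[16,0,0],[5,0,0],[0,0,0]],"gripper":[1,1,1,1,1,1,1,1]}'; python3 -m jog '{"dr":[[0,0,0],[0,0,0],[0,0,0],[0,0,0],[0,0,0],[0,0,0]],"travel":[[0,0,10],[0,0,15],[0,0,9],[0,0,4],[0,0,0],[0,0,0]],"gripper":[1,1,1,1,1,1]}'; python3 -c "
from plan import *
place(90,off=77.5,z=.072)"
```

```text
clock: 39.85
tcp_pos: [0.4959, 0.262, 0.1202]
tool_rot: [3.139, 0.102, -0.001]
ft_force: [-0.7, 0.8, -1.5]
opening: 0.195
grasp_force: 71.0
clock: 40.45
tcp_pos: [0.4957, 0.263, 0.0827]
tool_rot: [-3.14, -0.105, -0.0]
ft_force: [0.1, -0.4, -1.3]
opening: 0.194
grasp_force: 70.9
t 40.5 at [0.4957 0.263  0.0827] turn [-0. -0. -0.] then shift [-1.4 -2.  10.7]
```

```bash
python3 -m jog '{"dr":[[0,0,0],[0,0,0],[0,0,0],[0,0,0],[0,0,0],[0,0,0],[0,0,0]],"travel":[[0,0,2],[0,0,2],[0,0,2],[0,0,2],[0,0,2],[0,0,0],[0,0,0]],"gripper":[1,1,1,1,1,1,1]}'; python3 -m jog '{"dr":[[0,0,0],[0,0,0],[0,0,0],[0,0,0],[0,0,0],[0,0,0],[0,0,0],[0,0,0],[0,0,0]],"travel":[[-4,0,0],[-10,0,0],[-20,0,0],[-25,0,0],[-25,0,0],[-20,0,0],[0,0,-20],[0,0,-25],[0,0,0]],"gripper":[1,1,1,1,1,1,1,1,1]}'; python3 - <<'E'
from plan import *
for n in ["wrist","side"]:
    st=observe();c=camera(n);cv2.imwrite(f"pics/{n}h.png",cv2.resize(c["img"][230:420,150:400],None,fx=3,fy=3))
    for k in masks_of(c,"tile2"):
        Q=cloud(c,st,k["mask"])
        try: print(n,k["p"],rect(Q,.014,.03),np.median(Q[:,2]),np.median(c["img"][k["mask"]],0))
        except Exception: pass
    for k in masks_of(c,"lifter_mat")[:2]: print(k["p"],rect(cloud(c,st,k["mask"]),-.01,.01))
st=observe();P=np.array([.565,-.082,.115]);h=.05
delta(P-np.array([.067*np.cos(h),.067*np.sin(h),0]),h)
E
```

```text
clock: 41.15
tcp_pos: [0.4957, 0.2629, 0.0725]
tool_rot: [3.14, 0.105, 0.0]
ft_force: [-0.7, -0.0, -0.8]
opening: 0.201
grasp_force: 71.0
clock: 42.05
tcp_pos: [0.3926, 0.2569, 0.1202]
tool_rot: [-3.139, -0.106, -0.007]
ft_force: [0.1, 0.8, -1.6]
opening: 0.199
grasp_force: 71.2
wrist 0.7 (array([547.6, 102. ,   8.1,  51.3,   5.2]), 1244) 0.019435407018581402 [214. 227. 228.]
wrist 0.63 (array([535.9, 265.6,   2.5,  74.9,   4. ]), 730) 0.01817617704934099 [74.5 67.  48. ]
wrist 0.61 (array([541.4, 178.2,   5.4,  76.4,   4.4]), 1287) 0.019334465152062608 [ 56. 106. 212.]
side 0.87 (array([ 316.5, -308.1,   79.6,   71.7,   45.4]), 270) 0.01696276004777353 [ 45.5 151.  204. ]
side 0.6 (array([572.8, 270.3,  74.5,  80.5,   1.9]), 659) 0.02106218301411078 [79. 65. 45.]
side 0.57 (array([559.4, 182.3,  37.6,  78.6,   3. ]), 400) 0.019630371226704857 [ 41.  96. 152.]
side 0.52 (array([656.2, 111.5, 156. , 460. ,   8.3]), 113) 0.13083378127833312 [ 25.  88. 186.]
side 0.44 (array([ 263. , -495.3,   74.5,   10.2,   69.9]), 35) 0.01574535390311127 [ 37. 102. 162.]
0.91 (array([534.8, -82. , 148.9,  82.3,   3.8]), 826)
0.6 (array([550.4, 106.5,  38.2,   8.1,  81.6]), 5)
t 42.4 at [0.3913 0.2556 0.1166] turn [0.001 0.001 0.017] then shift [ 89.6 345.8   1.6]
```

View pics/sideh.png

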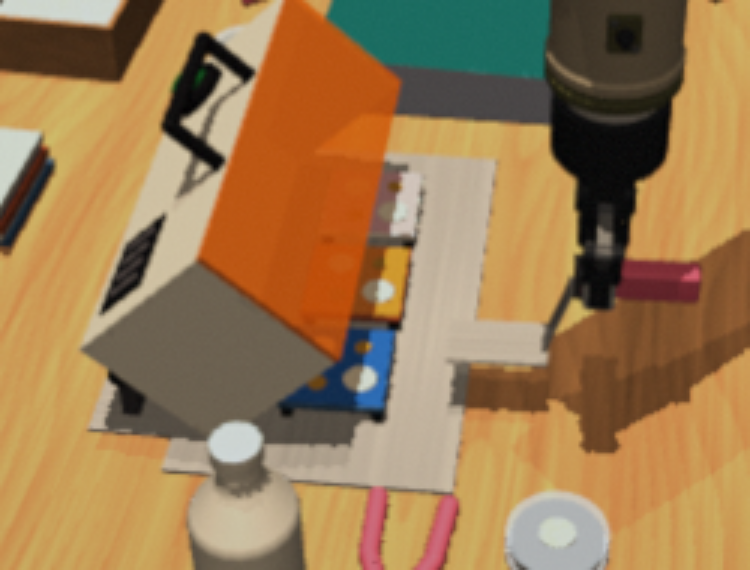

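All three coasters stand in a row under the lamp: white (395,205), orange (360,285), blue (350,370). Returning the lifter to its mat.

```bash
python3 -m jog '{"dr":[[0,0,0.017],[0,0,0],[0,0,0],[0,0,0],[0,0,0],[0,0,0],[0,0,0],[0,0,0],[0,0,0],[0,0,0]],"travel":[[0,0,0],[0,20,0],[0,40,0],[0,45,0],[0,45,0],[0,45,0],[10,45,0],[20,45,0],[25,40,0],[20,20,0]],"gripper":[1,1,1,1,1,1,1,1,1,1]}'; python3 -m jog '{"dr":[[0,0,0],[0,0,0],[0,0,0],[0,0,0],[0,0,0]],"travel":[[0,0,0],[0,0,15],[0,0,20],[0,0,5],[0,0,0]],"gripper":[1,1,1,1,1]}'; python3 blade.py; python3 -c "
from rects import *
P=np.array([.555,-.082,.068]);h=.05
delta(P-np.array([.067*np.cos(h),.067*np.sin(h),0]),h)"
```

```text
clock: 43.35
tcp_pos: [0.4846, -0.0891, 0.1171]
tool_rot: [3.14, 0.07, -0.001]
ft_force: [0.8, 0.7, -1.1]
opening: 0.195
grasp_force: 71.1
clock: 43.85
tcp_pos: [0.4831, -0.0843, 0.0768]
tool_rot: [-3.14, -0.079, 0.003]
ft_force: [-0.2, 0.0, -0.1]
opening: 0.198
grasp_force: 71.0
blade n 7260 slope, top z at 67mm [-0.005  0.013]
t 43.9 at [ 0.4838 -0.0845  0.0777] turn [-0.     0.001  0.   ] then shift [4.2 1.1 9.7]
```

```bash
python3 -m jog '{"dr":[[0,0,0],[0,0,0],[0,0,0],[0,0,0],[0,0,0],[0,0,0],[0,0,0],[0,0,0],[0,0,0],[0,0,0]],"travel":[[0,0,5],[0,0,3],[0,0,1],[0,0,0.5],[0,0,0],[0,0,0],[0,0,0],[0,0,0],[0,0,0],[0,0,0]],"gripper":[1,1,1,1,1,1,0.85,0.7,0.5,0.4]}'; python3 -m jog '{"dr":[[0,0,0],[0,0,0],[0,0,0],[0,0,0],[0,0,0],[0,0,0]],"travel":[[0,0,-20],[0,0,-40],[0,0,-50],[0,0,-50],[0,0,-50],[0,0,-20]],"gripper":[0.4,0.4,0.4,0.4,0.4,0.4]}'; python3 tiles.py 5; python3 -c "
from rects import *
delta([.6953,.1895,.30],np.pi/2+.067)"
```

```text
clock: 44.9
tcp_pos: [0.4841, -0.0849, 0.0681]
tool_rot: [3.14, 0.078, 0.001]
ft_force: [0.2, 0.2, 0.2]
opening: 0.596
grasp_force: 0.0
clock: 45.5
tcp_pos: [0.4853, -0.0848, 0.3033]
tool_rot: [3.139, 0.078, 0.01]
ft_force: [0.7, 0.8, -0.5]
opening: 0.599
grasp_force: 0.0
tile1 0.97 [449 279 524 347] [ 318.6 -314.2   77.8   76.9   44.2] 2690 zmed 0.0173 bgr [ 73. 206. 240.]
tile1 0.89 [ 61 108 128 133] [552.5 178.2  25.9  76.9   4.7] 1540 zmed 0.02 bgr [ 78. 207. 239.]
tile1 0.87 [  0 109  57 136] [548.3 259.3  24.7  64.6   3.9] 1130 zmed 0.02 bgr [225. 148.  69.]
tile1 0.8 [579 309 636 371] [ 291.  -513.1   77.5   75.3   71.3] 2117 zmed 0.0173 bgr [ 70. 199. 238.]
tile1 0.67 [134 100 205 131] [558.1  89.5  25.4  76.8   5. ] 1532 zmed 0.0201 bgr [240. 244. 240.]
lifter 0.77 [251 100 308 265] [455.9 -29.7  18.4  86.2  81. ] 1455 zmed 0.08 bgr [243. 244. 241.]
lifter_mat 0.85 [286  26 356 244] [535.6 -84.4 252.2  76.    2.4] 12214 zmed 0.0011 bgr [145. 155. 162.]
lifter_grip 0.58 [[ 0.4768 -0.0338  0.068 ]]
lifter 0.81 [[ 0.5431 -0.0435  0.    ]]
t 45.8 at [ 0.4834 -0.0849  0.2966] turn [-2.000e-03  1.000e-03 -1.588e+00] then shift [259.6 229.8  -3.4]
```

The lifter got knocked aside after release: its blade is now at about (0.547, -0.044), just off the mat. Picking it up again to put it back.

```bash
python3 -m jog '{"dr":[[0,0,0.1],[0,0,0.107],[0,0,0],[0,0,0]],"travel":[[0,0,0],[0,0,0],[0,0,0],[0,0,0]],"gripper":[0.4,0.4,0.4,0.4]}'; python3 -c "
from rects import *
delta([.478,-.0332,.0655],-.157)"
```

```text
clock: 46.2
tcp_pos: [0.4837, -0.0848, 0.2971]
tool_rot: [-3.132, 0.242, 0.002]
ft_force: [-0.3, -0.4, 0.6]
opening: 0.597
grasp_force: 0.0
t 46.2 at [ 0.4837 -0.0848  0.2971] turn [-0.     0.002  0.003] then shift [-13.7 -50.1 231.6]
```

```bash
python3 -m jog '{"dr":[[0,0,0.003],[0,0,0],[0,0,0],[0,0,0],[0,0,0],[0,0,0],[0,0,0],[0,0,0],[0,0,0]],"travel":[[-7,-25,0],[-7,-25,0],[0,0,40],[0,0,45],[0,0,45],[0,0,45],[0,0,37],[0,0,19.5],[0,0,0]],"gripper":[0.4,0.4,0.4,0.4,0.4,0.4,0.4,0.4,0.4]}';python3 -m jog '{"dr":[[0,0,0],[0,0,0],[0,0,0],[0,0,0],[0,0,0],[0,0,0]],"travel":[[0,0,0],[0,0,0],[0,0,0],[0,0,0],[0,0,0],[0,0,0]],"gripper":[1,1,1,1,1,1]}' 60; python3 -m jog '{"dr":[[0,0,0],[0,0,-0.1],[0,0,-0.107],[0,0,0]],"travel":[[0,0,-15],[0,0,0],[0,0,0],[0,0,0]],"gripper":[1,1,1,1]}'; python3 blade.py;python3 -c "
from rects import *
P=np.array([.545,-.084,.082]);h=.05
delta(P-np.array([.068*np.cos(h),.068*np.sin(h),0]),h)"
```

```text
clock: 47.1
tcp_pos: [0.4758, -0.0331, 0.0637]
tool_rot: [-3.131, 0.247, 0.009]
ft_force: [-0.3, -0.3, 0.6]
opening: 0.602
grasp_force: 0.0
clock: 47.7
tcp_pos: [0.4791, -0.0334, 0.0679]
tool_rot: [3.131, -0.251, 0.004]
ft_force: [-1.7, 0.3, 7.5]
opening: 0.199
grasp_force: 60.6
clock: 48.1
tcp_pos: [0.4782, -0.0334, 0.082]
tool_rot: [3.14, 0.076, 0.001]
ft_force: [-0.2, -0.4, -1.3]
opening: 0.2
grasp_force: 59.4
blade n 7149 slope, top z at 67mm [-0.0007  0.0166]
t 48.1 at [ 0.4782 -0.0334  0.0819] turn [ 0.    -0.001 -0.005] then shift [-3.8 53.9 -0.1]
```

```bash
python3 -m jog '{"dr":[[0,0,0],[0,0,0],[0,0,0],[0,0,0],[0,0,0],[0,0,0],[0,0,0],[0,0,0],[0,0,0]],"travel":[[-4,14,0],[0,25,0],[0,15,0],[0,0,0],[0,0,7],[0,0,4],[0,0,1.5],[0,0,0.5],[0,0,0]],"gripper":[1,1,1,1,1,1,1,1,1]}'; python3 -m jog '{"dr":[[0,0,0],[0,0,0],[0,0,0],[0,0,0],[0,0,0],[0,0,0],[0,0,0],[0,0,0],[0,0,0],[0,0,0]],"travel":[[0,0,0],[0,0,0],[0,0,0],[0,0,0],[0,0,0],[0,0,-20],[0,0,-40],[0,0,-50],[0,0,-50],[0,0,-50]],"gripper":[0.9,0.75,0.6,0.5,0.4,0.4,0.4,0.4,0.4,0.4]}'; python3 tiles.py 6;python3 -c "
from rects import *
delta([.6953,.1895,.30],np.pi/2+.067)"
```

```text
clock: 49.05
tcp_pos: [0.4767, -0.087, 0.0685]
tool_rot: [-3.141, -0.074, -0.0]
ft_force: [-0.4, 0.1, -1.8]
opening: 0.197
grasp_force: 59.5
clock: 50.05
tcp_pos: [0.4762, -0.0873, 0.2807]
tool_rot: [3.14, 0.074, 0.001]
ft_force: [1.6, -0.6, 0.3]
opening: 0.602
grasp_force: 0.0
tile1 0.94 [  0  98  43 129] [550.3 246.7  26.7  41.4   1.8] 862 zmed 0.0199 bgr [141. 119.  67.]
tile1 0.8 [123  79 193 125] [560.5  89.2  33.5  77.7   7.8] 1976 zmed 0.02 bgr [236. 242. 238.]
tile1 0.77 [452 282 532 348] [ 318.8 -314.1   77.8   74.9   44.1] 2866 zmed 0.0173 bgr [ 71. 202. 239.]
tile1 0.66 [588 310 640 374] [ 290.8 -513.7   77.7   76.1   70.9] 1734 zmed 0.0173 bgr [ 67. 192. 233.]
tile1 0.57 [ 39  94 115 126] [553.2 178.1  28.1  77.9   2.9] 1905 zmed 0.02 bgr [ 74. 199. 234.]
lifter 0.58 [302  94 341 269] [452.2 -89.   87.   18.1   2.5] 1652 zmed 0.0801 bgr [240. 240. 236.]
lifter_mat 0.9 [283  10 357 244] [535.8 -83.5 250.9  74.7   2.2] 10845 zmed 0.0011 bgr [141. 150. 158.]
lifter_grip 0.66 [[ 0.4738 -0.0839  0.068 ]]
lifter 0.9 [[ 0.5439 -0.0829  0.    ]]
t 50.4 at [ 0.476  -0.0874  0.2773] turn [-2.000e-03  1.000e-03 -1.591e+00] then shift [261.6 237.3 -22.7]
```

The lifter stands on its mat. Back to the lamp handle.

```bash
python3 -m jog '{"dr":[[0,0,-0.15],[0,0,-0.15],[0,0,-0.15],[0,0,-0.15],[0,0,-0.15],[0,0,-0.15],[0,0,-0.15],[0,0,-0.15],[0,0,-0.15],[0,0,-0.15]],"travel":[[0,0,-20],[0,0,-20],[0,0,0],[0,0,0],[0,0,0],[0,0,0],[0,0,0],[0,0,0],[0,0,0],[0,0,0]],"gripper":[0.5,0.5,0.5,0.5,0.5,0.5,0.5,0.5,0.5,0.5]}'; python3 -m jog '{"dr":[[0,0,-0.09],[0,0,0],[0,0,0],[0,0,0],[0,0,0],[0,0,0],[0,0,0],[0,0,0]],"travel":[[0,0,0],[30,30,0],[40,40,0],[40,40,0],[40,40,0],[30,30,0],[10,30,0],[0,0,0]],"gripper":[0.6,0.6,0.6,0.6,0.6,0.6,0.6,0.6]}'; cat > bar.py <<'E'
from rects import *
delta([.6953,.1895,.20],np.pi/2+.067)
st=observe();c=camera("wrist");cv2.imwrite("pics/wbar.png",c["img"])
P=cloud(c,st,c["depth"]>0)
m=(P[:,2]>.188)&(P[:,2]<.212)&(abs(P[:,1]-.19)<.08)&(abs(P[:,0]-.69)<.05)
if m.sum()>50: print("bar",*rect(P[m],.15,.25),"z max",np.percentile(P[m][:,2],98))
for q in place_of(c,"lamp_handle")[:1]: print(q["p"],onplane(c,st,np.array(q["position"])[::-1]*[640,480],.2))
E
python3 bar.py
```

```text
clock: 51.35
tcp_pos: [0.476, -0.0874, 0.3167]
tool_rot: [-2.239, -2.2, 0.003]
ft_force: [-0.5, -0.1, -0.6]
opening: 0.499
grasp_force: 0.0
clock: 52.15
tcp_pos: [0.6617, 0.1038, 0.3139]
tool_rot: [-2.14, -2.293, 0.005]
ft_force: [-1.5, -0.1, -0.4]
opening: 0.403
grasp_force: 0.0
t 52.1 at [0.6617 0.1038 0.3139] turn [-0.006 -0.002  0.002] then shift [ 83.2  39.2 113.9]
bar [682.  188.4  28.7 111.2   2.8] 4225 z max 0.2076881088943123
0.63 [[0.69001655 0.18898361 0.2       ]]
```

View pics/wbar.png

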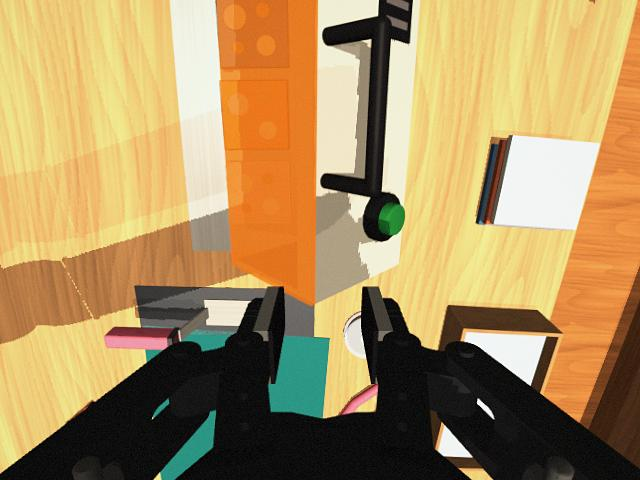

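The bar is at (380,105), measured centre about (0.692, 0.189, 0.20). Going over it and descending.

```bash
python3 -m jog '{"dr":[[-0.006,0,0],[0,0,0],[0,0,0],[0,0,0],[0,0,0],[0,0,0]],"travel":[[20,10,0],[40,20,0],[22,6,0],[0,0,20],[0,0,35],[0,0,0]],"gripper":[0.6,0.6,0.6,0.6,0.6,0.6]}'; python3 bar.py
```

```text
clock: 52.85
tcp_pos: [0.6893, 0.1835, 0.2586]
tool_rot: [2.147, 2.292, -0.005]
ft_force: [-0.3, -1.4, -0.7]
opening: 0.393
grasp_force: 0.0
t 52.9 at [0.6893 0.1835 0.2586] turn [-0.001  0.003 -0.001] then shift [ 5.6  6.3 58.6]
bar [682.  188.8  28.6 110.2   2.5] 4949 z max 0.207440438410804
0.64 [[0.68934197 0.18777406 0.2       ]]
```

```bash
python3 -m jog '{"dr":[[0,0,0],[0,0,0],[0,0,0],[0,0,0],[0,0,0]],"travel":[[5,2,15],[0,0,25],[0,0,15],[0,0,9],[0,0,0]],"gripper":[0.6,0.6,0.6,0.6,0.6]}'; python3 -m jog '{"dr":[[0,0,0],[0,0,0],[0,0,0],[0,0,0],[0,0,0],[0,0,0]],"travel":[[0,0,0],[0,0,0],[0,0,0],[0,0,0],[0,0,0],[0,0,0]],"gripper":[0.75,0.85,1,1,1,1]}' 40; python3 -c "
from rects import *
delta([.5375,.181,.162],np.pi/2+.067)"
```

```text
clock: 53.45
tcp_pos: [0.6932, 0.1903, 0.1986]
tool_rot: [2.145, 2.291, 0.005]
ft_force: [0.6, 0.5, -0.6]
opening: 0.395
grasp_force: 0.0
clock: 54.05
tcp_pos: [0.6937, 0.1908, 0.2009]
tool_rot: [2.144, 2.29, 0.009]
ft_force: [-2.5, 0.5, 5.6]
opening: 0.124
grasp_force: 39.2
t 54.0 at [0.6937 0.1908 0.2009] turn [ 0.007 -0.    -0.001] then shift [   0.7 -156.5   38.9]
```

```bash
python3 -m jog '{"dr":[[0,0,0],[0,0,0],[0,0,0],[0,0,0],[0,0,0],[0,0,0],[0,0,0],[0,0,0],[0,0,0]],"travel":[[0,-2,-0.4],[0,-10,-1.7],[0,-10,-1.2],[0,-10,-0.6],[0,-10,-0.2],[0,-10,0.4],[0,-10,0.8],[0,-10,1.4],[0,-10,1.8]],"gripper":[1,1,1,1,1,1,1,1,1]}' 40; python3 -c "
from rects import *
delta([.5375,.181,.169],np.pi/2+.067)"
```

```text
clock: 54.95
tcp_pos: [0.6121, 0.1856, 0.2001]
tool_rot: [2.143, 2.289, 0.011]
ft_force: [-0.2, 1.2, 0.1]
opening: 0.122
grasp_force: 41.5
t 55.0 at [0.6121 0.1856 0.2001] turn [ 0.009 -0.001 -0.001] then shift [  0.4 -74.8  31.1]
```

```bash
python3 -m jog '{"dr":[[0,0,0],[0,0,0],[0,0,0],[0,0,0],[0,0,0],[0,0,0],[0,0,0],[0,0,0],[0,0,0]],"travel":[[0,-9.7,2.3],[0,-9.7,2.8],[0,-9.4,3.3],[0,-9.4,3.8],[0,-9.1,4.3],[0,-9,4.6],[0,-4.3,2.5],[0,-4.2,2.5],[0,-3.3,2]],"gripper":[1,1,1,1,1,1,1,1,1]}' 40; python3 -c "
from rects import *
delta([.5375,.181,.169],np.pi/2+.067)"
```

```text
clock: 55.85
tcp_pos: [0.543, 0.1817, 0.1707]
tool_rot: [2.143, 2.292, 0.008]
ft_force: [-5.0, 2.9, 6.9]
opening: 0.124
grasp_force: 44.1
t 55.9 at [0.543  0.1817 0.1707] turn [ 0.006 -0.001  0.   ] then shift [-0.3 -5.5  1.7]
```

```bash
python3 -m jog '{"dr":[[0,0,0],[0,0,0],[0,0,0],[0,0,0]],"travel":[[0,-2,1.2],[0,-1.5,1],[0,-1,1],[0,0,0]],"gripper":[1,1,1,1]}' 40; python3 - <<'E'
from rects import *
delta([.5375,.181,.169],np.pi/2+.067)
for n in ["scene","side"]:
    st=observe();c=camera(n);m=masks_of(c,"lamp")[0];P=cloud(c,st,m["mask"]);Q=P[(P[:,2]>.105)&(P[:,2]<.14)]
    print(rect(Q,.1,.15),np.linalg.lstsq(np.c_[Q[:,:2]-Q[:,:2].mean(0),np.ones(len(Q))],Q[:,2],rcond=None)[0].round(4))
E
```

```text
clock: 56.25
tcp_pos: [0.5383, 0.1813, 0.1674]
tool_rot: [2.144, 2.293, 0.006]
ft_force: [-6.3, 1.9, 8.4]
opening: 0.12
grasp_force: 44.5
t 56.2 at [0.5383 0.1813 0.1674] turn [ 0.005 -0.001  0.   ] then shift [-0.3 -0.8 -1.6]
(array([586.8, 181.2, 137.3, 313.4,   3. ]), 3370) [-0.0384  0.0096  0.1236]
(array([588.4, 188. , 131.6, 304.3,   3.1]), 4974) [ 0.0009 -0.0135  0.1241]
```

```bash
python3 -m jog '{"dr":[[0,0,0],[0,0,0],[0,0,0],[0,0,0],[0,0,0],[0,0,0],[0,0,0],[0,0,0],[0,0,0],[0,0,0]],"travel":[[0,0,0],[0,0,0],[0,0,0],[0,0,0],[0,0,-15],[0,0,-30],[0,0,-45],[-30,0,-40],[-45,0,0],[-45,30,0]],"gripper":[0.9,0.8,0.65,0.5,0.5,0.5,0.6,0.8,1,1]}' 20; cat > fin.py <<'E'
from rects import *
import sys
st=observe();c=camera("wrist");cv2.imwrite("pics/wfin%s.png"%sys.argv[1],c["img"])
P=cloud(c,st,c["depth"]>0);Q=P[(P[:,2]>.105)&(P[:,2]<.135)&(abs(P[:,0]-.59)<.07)]
m=masks_of(c,"lamp")
if m: L=cloud(c,st,m[0]["mask"]);L=L[(L[:,2]>.112)&(L[:,2]<.128)];print("lamp",rect(L,.1,.15),np.linalg.lstsq(np.c_[L[:,:2]-L[:,:2].mean(0),np.ones(len(L))],L[:,2],rcond=None)[0].round(4))
g=c["img"].astype(int);G=(g[:,:,1]>1.6*g[:,:,2])&(g[:,:,1]>1.6*g[:,:,0])&(g[:,:,1]>60)
B=cloud(c,st,G);B=B[(abs(B[:,0]-.615)<.04)&(abs(B[:,1]-.09)<.05)];t=B[B[:,2]>np.percentile(B[:,2],50)-.002]
print("btn",rect(B,.1,.2),np.percentile(B[:,2],[5,50,95]).round(4),t.mean(0).round(4))
for q in place_of(c,"start_top")[:1]: print(q["p"],onplane(c,st,np.array(q["position"])[::-1]*[640,480],np.median(B[:,2])))
delta([t[:,0].mean(),t[:,1].mean(),np.median(B[:,2])+.014+.01],np.pi/2+.067)
E
python3 fin.py 1
```

```text
clock: 57.45
tcp_pos: [0.5735, 0.0651, 0.3011]
tool_rot: [2.139, 2.29, 0.011]
ft_force: [2.2, -0.4, 0.3]
opening: -0.002
grasp_force: 0.0
lamp (array([587.9, 131. , 131. , 201.9,   3.3]), 34150) [-0.0005  0.0004  0.1233]
btn (array([613.4,  89.1,  28.9,  39.5,  37.9]), 1207) [0.1345 0.1448 0.1462] [0.6098 0.0937 0.1451]
0.95 [[0.61131681 0.09284841 0.14478798]]
t 57.6 at [0.5754 0.0617 0.298 ] turn [ 0.007  0.001 -0.007] then shift [ 29.6  36.5 129.2]
```

```bash
python3 -m jog '{"dr":[[0.007,0,-0.007],[0,0,0],[0,0,0],[0,0,0],[0,0,0],[0,0,0],[0,0,0]],"travel":[[10,10,0],[15,20,0],[4,9,20],[0,0,40],[0,0,45],[0,0,20],[0,0,0]],"gripper":[1,1,1,1,1,1,1]}'; python3 -c "
from rects import *
delta([.6125,.0928,.153],np.pi/2+.067)"
```

```text
clock: 58.3
tcp_pos: [0.609, 0.0979, 0.1699]
tool_rot: [-2.135, -2.299, 0.007]
ft_force: [0.3, -0.2, 1.5]
opening: -0.0
grasp_force: 0.0
t 58.3 at [0.609  0.0979 0.1699] turn [-0.006  0.     0.007] then shift [-5.3  3.2 16.9]
```

```bash
python3 -m jog '{"dr":[[0,0,0],[0,0,0],[0,0,0],[0,0,0],[0,0,0],[0,0,0],[0,0,0],[0,0,0]],"travel":[[-5,3,0],[0,0,5],[0,0,5],[0,0,3],[0,0,2],[0,0,2],[0,0,0],[0,0,0]],"gripper":[1,1,1,1,1,1,1,1]}'; python3 -c "
from rects import *
delta([.6125,.0928,.153],np.pi/2+.067)"
```

```text
clock: 59.1
tcp_pos: [0.6143, 0.0928, 0.1557]
tool_rot: [-2.139, -2.301, 0.001]
ft_force: [-0.6, -0.8, 3.4]
opening: -0.003
grasp_force: 1.7
t 59.1 at [0.6143 0.0928 0.1557] turn [-0.     0.     0.006] then shift [ 0.1 -1.7  2.7]
```

```bash
python3 -m jog '{"dr":[[0,0,0],[0,0,0],[0,0,0],[0,0,0],[0,0,0]],"travel":[[0,-1,1.5],[0,0,1.5],[0,0,1],[0,0,0],[0,0,0]],"gripper":[1,1,1,1,1]}'; python3 -c "
from rects import *
delta([.6125,.0928,.153],np.pi/2+.067)"
```

```text
clock: 59.6
tcp_pos: [0.6139, 0.0928, 0.153]
tool_rot: [2.138, 2.3, 0.002]
ft_force: [-0.8, -1.0, 13.9]
opening: -0.004
grasp_force: 6.8
t 59.6 at [0.6139 0.0928 0.153 ] turn [0.002 0.    0.006] then shift [ 0.1 -1.4  0. ]
```

13.9 N is well past 5 N, so the button is bottomed. I'll hold briefly, retract and check the final scene.

```bash
python3 -m jog '{"dr":[[0,0,0],[0,0,0],[0,0,0],[0,0,0],[0,0,0],[0,0,0],[0,0,0],[0,0,0],[0,0,0],[0,0,0]],"travel":[[0,0,0],[0,0,0],[0,0,-10],[0,0,-30],[0,0,-45],[0,0,-45],[-40,-30,-20],[-40,-40,0],[-40,-40,0],[0,0,0]],"gripper":[1,1,1,1,1,1,1,1,1,1]}'; python3 fin.py 2; python3 tiles.py 7; python3 look.py 9 side lamp,lifter,lifter_mat,tile1
```

```text
clock: 60.6
tcp_pos: [0.5195, -0.0282, 0.2999]
tool_rot: [2.148, 2.292, -0.007]
ft_force: [0.8, 0.1, -0.1]
opening: 0.001
grasp_force: 0.0
btn (array([611.7,  94.9,  33. ,  28.6,  41.9]), 1334) [0.1359 0.1451 0.1464] [0.6095 0.0933 0.1452]
0.81 [[0.61045681 0.09201659 0.14511921]]
t 60.8 at [ 0.5226 -0.0218  0.2999] turn [-0.001 -0.     0.006] then shift [109.   94.4 130.8]
tile1 0.79 [130 344 184 386] [ 304.4 -299.7   77.5   37.1   43.7] 1000 zmed 0.0171 bgr [ 70. 200. 239.]
lifter 0.68 [210 220 364 265] [452.3 -88.1  85.6  19.5   2. ] 1715 zmed 0.0797 bgr [102.  93. 161.]
lifter_mat 0.93 [227 205 432 265] [535.2 -83.4 251.1  75.4   2.4] 7737 zmed 0.001 bgr [ 89.  100.  105.5]
lifter_grip 0.74 [[ 0.4715 -0.0889  0.068 ]]
lifter 0.73 [[ 0.5426 -0.0821  0.    ]]
side
lamp 0.72 [324 164 347 188] [ 0.508 -0.497  0.042] lo [ 0.483 -0.549  0.003] hi [ 0.535 -0.483  0.062]
lamp 0.58 [221 237 245 259] [ 0.737 -0.089  0.018] lo [ 0.708 -0.127  0.   ] hi [ 0.769 -0.064  0.022]
lifter 0.74 [301 237 350 268] [ 0.469 -0.08   0.068] lo [ 0.412 -0.123 -0.   ] hi [ 0.543 -0.067  0.083]
lifter_mat 0.7 [223 212 271 230] [ 0.738 -0.246  0.011] lo [ 0.681 -0.293  0.   ] hi [ 0.794 -0.192  0.017]
lifter_mat 0.68 [301 254 351 272] [ 0.468 -0.077  0.001] lo [ 0.415 -0.115 -0.003] hi [ 0.54  -0.046  0.005]
lifter_mat 0.54 [218 244 300 381] [0.576 0.262 0.123] lo [0.515 0.044 0.015] hi [0.647 0.338 0.17 ]
tile1 0.75 [366 212 405 230] [ 0.321 -0.307  0.017] lo [ 0.277 -0.346  0.01 ] hi [ 0.365 -0.264  0.021]
tile1 0.67 [383 177 415 196] [ 0.293 -0.501  0.017] lo [ 0.255 -0.55   0.006] hi [ 0.334 -0.467  0.021]
```

View pics/side9.png

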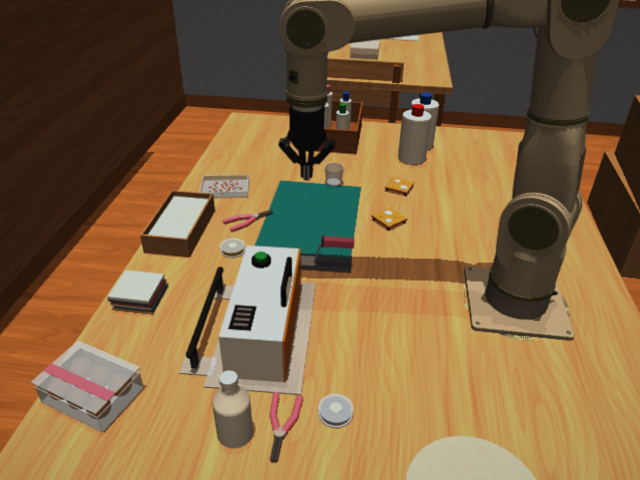

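The lamp sits flat on its plate (260,310), the lifter is on its mat (335,250), and the bystanders are where they started.

```bash
python3 -c "
from station import *
print(hand_in())"
```

```text
the job is handed in; nothing more can be done
None
```

The job is done and handed in at about 61 s: all three coasters were set under the lamp, the lamp is let down flat and centred, the start button was pressed to its stop, and the lifter is back on its mat after one knock; the judge returned no verdict.

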